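Load and close the heated reactor block

ROBOT

A 6-joint arm with a two-finger parallel gripper is mounted at the origin on the work surface. World frame = base frame: x ahead of the robot, y to its left, z up, the work surface at z = 0. Lengths are in m, angles in rad, forces in N, time in s.
With the tool pointing down it reaches from about 0.35 to 0.85 m from the base axis. Payload 8.1 kg.
Tool frame: the origin (TCP) lies between the finger pads; the fingertips stand 11 mm ahead of it and the grasp point (between the pads) lies 8 mm behind it (robot.tips_ahead is the distance from the TCP to the fingertips, in m); z points along the fingers, y is the line along which they close (so a half turn about z gives the same grasp; the last joint's range is limited). The gripper opens to 93 mm and grips with 3 to 60 N. Pads are 15 mm wide; open, the fingers measure 128 mm over their backs; the gripper's body (75 mm by 188 mm) begins 65 mm behind the grasp point.
Start: joints at [1.239, 0.13, 1.488, -0, 1.523, -0.085], TCP at [0.147, 0.582, 0.209] pointing down, gripper open.
Joint ranges: [-2.96, 2.96], [-0.89, 2.26], [0.02, 2.5], [-1.34, 4.48], [0, 2.73], [-2.66, 2.66]. Speed limits (rad/s): [2.39, 2.39, 2.79, 3.14, 3.14, 3.14].

INTERFACE

Orientations are given as a rotation vector (axis times angle).
In Python, from plant import robot gives the robot as it stands. The module is installed in compiled form; this text tells all that it offers.
- The arm moves only by the tool move_arm, never from a script. Its argument "deltas" is one flat list of numbers, 7 for each row, row after row: the shift along the tool's x, y, z in m, then the turn, a rotation vector about the tool's x, y, z in rad, then the opening, from 0 (shut) to 1 (fully open). A call has 1 to 12 rows; each row is the pose to reach, as a shift and turn from the pose commanded when the call began, along the tool's axes at that moment; what a row does not reach only later rows make up. A row lasts 1/8 s, in which the tool goes at most 62.5 mm and 10.7 degrees, less where a joint would pass 70% of its speed; a pose out of reach is approached as far as the arm can. A call with a gripper value outside its range is refused whole. The fingers move at their own pace and stop on an object; "squeeze" is the grip in N (left out, the last holds). Time passes only in rows, so rows that repeat a pose let the fingers close. It gives the time, the measured TCP pose, the force, the opening and the grip force at its end, in the units of the state.
- robot.read_state(): the state, without advancing time (a new reading comes with each control period).
- robot.read_camera(name): name is "scene" or "top" or "wrist"; returns (picture, depth): 420x560x3 uint8, red, green, blue; 420x560 float32, m along the optical axis (not along the pixel's ray), 0 where there is no reading.
- robot.camera_model(name): a dict with "K" (3x3 intrinsics, pixels), "R" (3x3) and "t" (3): a world point X has camera coordinates R X + t; the wrist camera has in their place "tool_from_camera" (4x4, takes a point from camera to tool coordinates, whose origin is the TCP and whose axes are the flange's). Camera axes: x right, y down, z forward; pixel columns grow to the right and rows downward; lengths in m; the calibration is good to about 2 mm. A picture is of the moment at which its call begins: read the wrist's pose just before it. camera_model takes no time and is no camera call.
- robot.close_job(): hands the job in; it is judged then, once.
Trained networks look in the newest picture that a camera, given by its name, has taken for a name from the list of things; names that differ only in an ending like _2 or _b are one class to them, and where a whole thing is asked for, a point or a joint stands for the part that bears it (a point fixed in the world has none). Each returns a list of dicts, best first, with "confidence" (0 to 1); they miss things now and then, are a little off and sometimes report something else, mostly with a low value. They report only what shows in the picture. A call takes as long as a camera call. They do not tell look-alikes from the thing itself.
- robot.recognise(camera, label): "uv" ([column, row] in pixels, amid what is visible of it).
The state is a dict: "t": time; "q": joint angles; "dq": joint speeds; "joint_torque": joint torques, N m; "tool_pos": TCP position; "orientation": TCP orientation; "force": force on the tool from outside, world axes, zero at the start; "wrist_torque": the same for the moment, N m; "opening": finger opening in m; "gripper_force": force on a finger pad.
Only numpy, scipy, OpenCV 4.12 (cv2) and the standard library are available. Lean on these libraries where they do the work, as an engineer would, in place of code of your own. Each camera call takes 0.05 s, during which the arm holds its last target. There are 200 camera calls.

TASK

Put every capped vessel from the mat into the wells of the heated reactor block, one to a well, then set the clear safety cover down over them on the block's centre stud, fully home, and spin its wing nut clockwise until snug. Once the nut is snug, turn the hold-down screw above each loaded vessel clockwise to its stop (the screws over empty wells do not matter). Leave the tape, the beaker and the jar where they are.

Things in the scene. Friction and masses are not known exactly. Their poses are not given: they have to be found in the camera images.
- unit: Heated reactor block, fixed: white housing 260 x 250 x 50 mm, blue panel on its -x side, under a square aluminium block 196 x 196 mm, top 125 mm above the bench, with four wells (2 x 2, 110 mm apart) and a centre stud. The cover's rim rests on a 15 mm wide ledge round the block, 110 mm above the bench. Origin: underside centre; x, y along the block's sides, z up.
- stud_tip (a point): Tip of the threaded centre stud: dia 14 mm, pointed (9 mm taper), standing 64 mm above the block's top (tip 189 mm above the bench).
- cover: Loose clear cover, stands on its rim on the bench: steel plate 216 x 216 x 6 mm on clear walls 65 mm high (208 mm inside: 6 mm play round the block), open below, centre hole 18 mm, captive wing nut and 4 screws on the plate (110 mm apart, over the wells). 0.8 kg. Origin: centre of the lower rim; x, y along the sides. Fits in any quarter-turn. Seated, its rim is 110 mm above the bench.
- wing_nut_grip (a point): Middle of the wing nut's flat wings, on its axis, 41 mm above the cover's plate when fully backed off (34 mm when snug). The wings are one upright blade 64 mm long (along this point's x axis), 12 mm thick (y), 34 mm high, from 20 mm below this point to 14 mm above it.
- wing_nut (a joint): Turn of the cover's captive wing nut in rad: grows clockwise seen from above, sinking 1 mm per rad. 0 to 1 (backed off) at the start, end stop (snug) at 6.8. Friction 0.07 N m: it stays put while the cover is carried by it, which is how the cover is meant to be carried. At 0 the blade lies along the cover's x axis.
- well_1 (a point): Centre of the mouth of well 1, in the block's top face: dia 51 mm, 55 mm deep (floor 70 mm above the bench), 3 mm chamfer.
- well_2 (a point): Centre of the mouth of well 2, in the block's top face: dia 51 mm, 55 mm deep (floor 70 mm above the bench), 3 mm chamfer.
- well_3 (a point): Centre of the mouth of well 3, in the block's top face: dia 51 mm, 55 mm deep (floor 70 mm above the bench), 3 mm chamfer.
- well_4 (a point): Centre of the mouth of well 4, in the block's top face: dia 51 mm, 55 mm deep (floor 70 mm above the bench), 3 mm chamfer.
- screw_1_grip (a point): Grip point of hold-down screw 1 on the cover's plate, on its axis, 35 mm above the plate: a black upright bar 46 mm long (along this point's x axis), 12 mm thick (y), 26 mm high, from 21 mm below this point to 5 mm above.
- screw_1 (a joint): Turn of hold-down screw 1 in rad: grows clockwise seen from above, 0.4 to 1.4 at the start, end stop (tight) at 2.6; friction 0.05 N m. At 0 its bar lies along the cover's x axis.
- screw_2_grip (a point): Grip point of hold-down screw 2 on the cover's plate, on its axis, 35 mm above the plate: a black upright bar 46 mm long (along this point's x axis), 12 mm thick (y), 26 mm high, from 21 mm below this point to 5 mm above.
- screw_2 (a joint): Turn of hold-down screw 2 in rad: grows clockwise seen from above, 0.4 to 1.4 at the start, end stop (tight) at 2.6; friction 0.05 N m. At 0 its bar lies along the cover's x axis.
- screw_3_grip (a point): Grip point of hold-down screw 3 on the cover's plate, on its axis, 35 mm above the plate: a black upright bar 46 mm long (along this point's x axis), 12 mm thick (y), 26 mm high, from 21 mm below this point to 5 mm above.
- screw_3 (a joint): Turn of hold-down screw 3 in rad: grows clockwise seen from above, 0.4 to 1.4 at the start, end stop (tight) at 2.6; friction 0.05 N m. At 0 its bar lies along the cover's x axis.
- screw_4_grip (a point): Grip point of hold-down screw 4 on the cover's plate, on its axis, 35 mm above the plate: a black upright bar 46 mm long (along this point's x axis), 12 mm thick (y), 26 mm high, from 21 mm below this point to 5 mm above.
- screw_4 (a joint): Turn of hold-down screw 4 in rad: grows clockwise seen from above, 0.4 to 1.4 at the start, end stop (tight) at 2.6; friction 0.05 N m. At 0 its bar lies along the cover's x axis.
- vessel_1: Capped reaction vessel, upright on the mat at the start (some may be absent): white cylinder dia 46 mm with a heavy steel bottom (30 mm high, chamfered), grey ribbed cap dia 45 mm from 72 to 98 mm above its foot, 100 mm high in all, 0.35 kg, centre of mass low. Origin: centre of the foot, z up. In a well its foot is 70 mm above the bench and its top 45 mm above the block.
- vessel_2: Capped reaction vessel, upright on the mat at the start (some may be absent): white cylinder dia 46 mm with a heavy steel bottom (30 mm high, chamfered), grey ribbed cap dia 45 mm from 72 to 98 mm above its foot, 100 mm high in all, 0.35 kg, centre of mass low. Origin: centre of the foot, z up. In a well its foot is 70 mm above the bench and its top 45 mm above the block.
- vessel_3: Capped reaction vessel, upright on the mat at the start (some may be absent): white cylinder dia 46 mm with a heavy steel bottom (30 mm high, chamfered), grey ribbed cap dia 45 mm from 72 to 98 mm above its foot, 100 mm high in all, 0.35 kg, centre of mass low. Origin: centre of the foot, z up. In a well its foot is 70 mm above the bench and its top 45 mm above the block.
- vessel_4: Capped reaction vessel, upright on the mat at the start (some may be absent): white cylinder dia 46 mm with a heavy steel bottom (30 mm high, chamfered), grey ribbed cap dia 45 mm from 72 to 98 mm above its foot, 100 mm high in all, 0.35 kg, centre of mass low. Origin: centre of the foot, z up. In a well its foot is 70 mm above the bench and its top 45 mm above the block.
- tape_roll: Roll of masking tape lying on the bench, dia 100 mm, 24 mm high; leave alone. Origin: underside centre.
- beaker: Glass beaker dia 80 mm, 100 mm high; leave alone. Origin: underside centre.
- reagent_bottle: Amber glass jar dia 70 mm, 140 mm high; leave alone. Origin: underside centre.
Mind the look-alikes: they are no part of the job. Leave any green or pink look-alike of the vessel_3 alone.

How it is judged:
By the outcome, as a careful person would: the job done as asked, in the order asked, and still so for the second after the job is handed in, with the robot touching nothing.
Of vessel_1, vessel_2, vessel_3, vessel_4 only 2 to 4 are there at a start; the rules pass over those that are not, and their reading is None.
At some moment in a run one of vessel_1, vessel_2, vessel_3, vessel_4, cover may be knocked a few centimetres aside while the robot is not near it.
It also fails if it takes over 210 s, if anything falls off the work surface, if the arm or the gripper's body presses on something with over 40 N, if the wrist force passes 120 N, or if a joint passes its speed limit or range.

## Working session

There is one attempt and no reset: what is moved stays moved. The work goes in short steps, Python scripts to look and compute and a tool call to move; the robot and the scene stay as the last step left them, time stands still between calls to the robot, and variables do not carry over. Pictures are saved under pics/ and viewed, at most 14 in all, crops included, and the job is handed in when it is done.

Besides the shell and the picture viewer there is one more tool, called after ">>>" by a JSON object that holds its "method" and its "body". move_arm: Moves the arm, as the interface text tells. Its arguments: {"type":"object","properties":{"deltas":{"type":"array","items":{"type":"number"}},"squeeze":{"type":"number"}},"required":["deltas"]}

```bash
mkdir -p pics; cat > h.py <<'E'
import numpy as np, cv2
from scipy.spatial.transform import Rotation as Ro
from plant import robot
np.set_printoptions(precision=4,suppress=True)
def shot(c,name=None):
    s=robot.read_state(); im,d=robot.read_camera(c)
    if name: cv2.imwrite(f'pics/{name}.png',im[:,:,::-1])
    return s,im,d
def cam(c,s):
    m=robot.camera_model(c); K=np.array(m['K'])
    if c=='wrist':
        T=np.array(m['tool_from_camera']); R=Ro.from_rotvec(s['orientation']).as_matrix()
        A=R@T[:3,:3]; b=R@T[:3,3]+s['tool_pos']
    else:
        A=np.array(m['R']).T; b=-A@np.array(m['t'])
    return K,A,b   # world = A Xc + b
def cloud(c,s,d):
    K,A,b=cam(c,s); v,u=np.mgrid[:d.shape[0],:d.shape[1]]
    P=np.stack([(u-K[0,2])/K[0,0]*d,(v-K[1,2])/K[1,1]*d,d],-1)
    W=P@A.T+b; W[d==0]=np.nan; return W
def atz(c,s,u,v,z):
    K,A,b=cam(c,s); r=A@np.linalg.inv(K)@[u,v,1]; return b+r*(z-b[2])/r[2]
E
python3 - <<'E'
from h import *
for c in('scene','top'):
    s,im,d=shot(c,c+'0'); W=cloud(c,s,d); K,A,b=cam(c,s); print(c,b,A[:,2],K[0,0])
    for l in('vessel_1','cover','unit','wing_nut_grip','tape_roll','beaker','reagent_bottle'):
        for r in robot.recognise(c,l)[:6]:
            u,v=np.round(r['uv']).astype(int); print(l,(u,v),round(r['confidence'],2),W[v,u],im[v,u])
print(s['t'],s['orientation'])
E
```

```text
scene [1.4371 0.2028 1.024 ] [-0.6747 -0.1613 -0.7203] 399.7124659200409
vessel_1 (np.int64(366), np.int64(271)) 0.8 [0.7379 0.2991 0.0787] [ 9 45 13]
vessel_1 (np.int64(190), np.int64(172)) 0.7 [ 0.4753 -0.3355  0.102 ] [66 45 12]
vessel_1 (np.int64(369), np.int64(211)) 0.61 [0.506  0.2896 0.086 ] [84 35 49]
vessel_1 (np.int64(370), np.int64(233)) 0.59 [0.5943 0.2999 0.0807] [36 35 37]
vessel_1 (np.int64(402), np.int64(231)) 0.58 [0.5637 0.3957 0.0809] [37 39 37]
cover (np.int64(193), np.int64(188)) 0.75 [ 0.5428 -0.2989  0.0948] [9 7 8]
cover (np.int64(270), np.int64(216)) 0.58 [ 0.6359 -0.0068  0.1258] [154 157 150]
unit (np.int64(271), np.int64(216)) 0.58 [ 0.6361 -0.0036  0.1268] [155 158 152]
wing_nut_grip (np.int64(192), np.int64(173)) 0.7 [ 0.4717 -0.3306  0.0952] [66 48 16]
tape_roll (np.int64(286), np.int64(294)) 0.88 [ 0.8149  0.0844 -0.0015] [156 147 121]
beaker (np.int64(217), np.int64(263)) 0.77 [ 0.7677 -0.144   0.0171] [107 114 106]
beaker (np.int64(270), np.int64(217)) 0.74 [ 0.6392 -0.006   0.1249] [147 148 144]
reagent_bottle (np.int64(164), np.int64(233)) 0.91 [ 0
[... 692 characters left out ...]
p.int64(417), np.int64(284)) 0.4 [ 0.4017 -0.3992  0.074 ] [105 108 108]
unit (np.int64(284), np.int64(237)) 0.71 [ 0.529  -0.0259  0.1266] [183 185 180]
wing_nut_grip (np.int64(397), np.int64(256)) 0.73 [ 0.4797 -0.3401  0.0897] [76 58 27]
wing_nut_grip (np.int64(284), np.int64(235)) 0.62 [ 0.5344 -0.0258  0.1311] [165 169 164]
tape_roll (np.int64(249), np.int64(141)) 0.75 [0.8205 0.0825 0.0017] [163 160 148]
beaker (np.int64(285), np.int64(236)) 0.66 [ 0.5318 -0.0286  0.1267] [186 187 183]
beaker (np.int64(321), np.int64(144)) 0.56 [ 0.8122 -0.1366  0.0027] [145 156 152]
reagent_bottle (np.int64(388), np.int64(171)) 0.59 [ 0.7098 -0.3051  0.1382] [ 53  87 157]
0.4 [-0.3867 -3.1176  0.0005]
```

```bash
python3 - <<'E'
import cv2
a=cv2.imread('pics/top0.png')[100:340,110:470]
cv2.imwrite('pics/topc.png',cv2.resize(a,(800,533),interpolation=cv2.INTER_CUBIC))
E
```

```text
(no output)
```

View pics/topc.png

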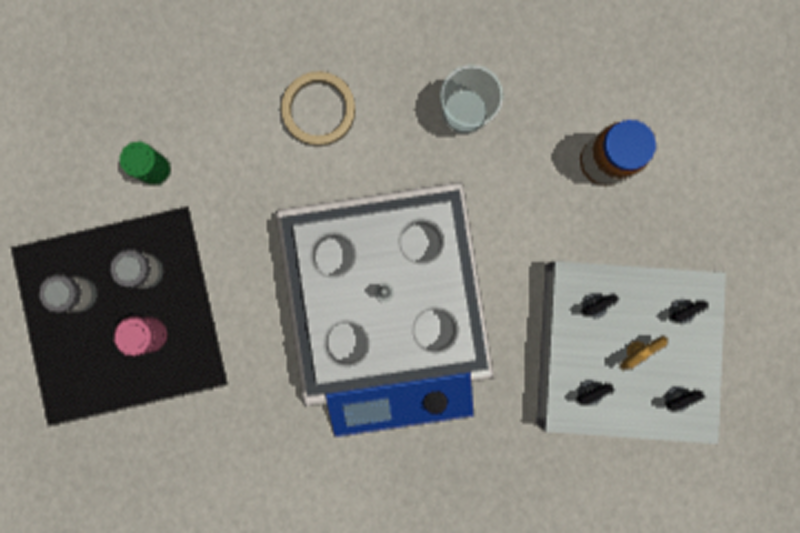

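View pics/scene0.png

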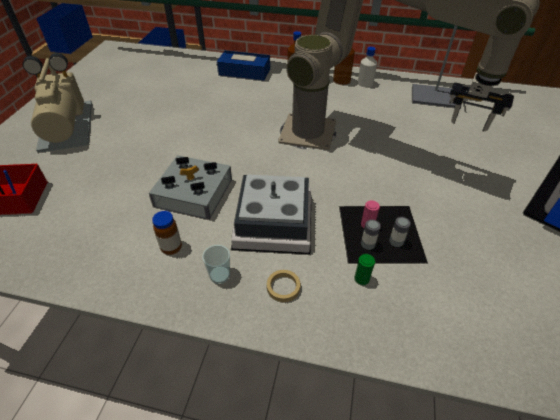

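The vessels I want have grey caps at top-image pixels (171,219) and (139,230). The look-alikes are pink (175,256) and green (173,172), and I leave both alone. So there are two vessels, plus the cover at (393,256) and the unit at (284,237).

```bash
cat >> h.py <<'E'
def goto(p,yaw=None):
    """delta in tool axes to TCP p, pointing down, tool y axis at angle yaw (mod pi), world."""
    s=robot.read_state(); R=Ro.from_rotvec(s['orientation']).as_matrix(); q6=s['q'][5]
    y0=np.arctan2(R[1,1],R[0,1])
    print('tcp',np.array(s['tool_pos']),'yaw',round(y0,3),'q6',round(q6,3),'F',np.array(s['force']),'open',round(s['opening'],4),'t',round(s['t'],2))
    d=R.T@(np.array(p)-s['tool_pos']); print(' shift',d)
    if yaw is None: yaw=y0
    for k in(-2,-1,0,1,2):
        y=yaw+k*np.pi
        if abs(y-y0)>3.5: continue
        Y=np.array([np.cos(y),np.sin(y),0]);Z=np.array([0,0,-1]);X=np.cross(Y,Z)
        print(' turn',Ro.from_matrix(R.T@np.stack([X,Y,Z],1)).as_rotvec(),'dyaw(ccw)',round(y-y0,3))
E
python3 - <<'E'
from h import *
print(robot.camera_model('wrist')); print(robot.tips_ahead)
s=robot.read_state()
for u,v in((171,219),(139,230)): print(atz('top',s,u,v,.1))
goto([.54,.36,.3],0.98*np.pi/2)
# unit: wells from top depth
s,im,d=shot('top'); W=cloud('top',s,d)
m=(np.abs(W[...,2]-.125)<.006)&(np.abs(W[...,0]-.53)<.16)&(np.abs(W[...,1]+.02)<.16)
n,l,st,c=cv2.connectedComponentsWithStats(m.astype(np.uint8)); i=1+st[1:,4].argmax()
v,u=np.nonzero(l==i); P=np.array([atz('top',s,a,b,.125)[:2] for a,b in zip(u,v)]).astype(np.float32)
print(cv2.minAreaRect(P))
m2=(np.abs(W[...,2]-.071)<.012)&(np.abs(W[...,0]-.46)<.2)&(np.abs(W[...,1]+.335)<.2)
n,l,st,c=cv2.connectedComponentsWithStats(m2.astype(np.uint8)); i=1+st[1:,4].argmax()
v,u=np.nonzero(l==i); P=np.array([atz('top',s,a,b,.071)[:2] for a,b in zip(u,v)]).astype(np.float32)
print('cover',cv2.minAreaRect(P))
E
```

```text
{'K': array([[321.3937,   0.    , 280.3709],
       [  0.    , 321.3937, 210.9888],
       [  0.    ,   0.    ,   1.    ]]), 'tool_from_camera': array([[ 0.0008, -0.961 , -0.2764,  0.0765],
       [ 1.    ,  0.0009, -0.0002, -0.0007],
       [ 0.0004, -0.2764,  0.961 , -0.1754],
       [ 0.    ,  0.    ,  0.    ,  1.    ]])}
0.011
[0.5761 0.2909 0.1   ]
[0.5444 0.3804 0.1   ]
tcp [0.1466 0.5819 0.2088] yaw 1.324 q6 -0.085 F [-0.2612  0.203   0.0366] open 0.093 t 0.8
 shift [-0.4357 -0.119  -0.0912]
 turn [-0.     -0.0001  2.9262] dyaw(ccw) -2.926
 turn [ 0.0001 -0.     -0.2154] dyaw(ccw) 0.215
 turn [-0.     -0.0001  2.9262] dyaw(ccw) 3.357Traceback (most recent call last):
  File "<stdin>", line 10, in <module>
  File "h.py", line 22, in atz
    K,A,b=cam(c,s); r=A@np.linalg.inv(K)@[u,v,1]; return b+r*(z-b[2])/r[2]
          ~~~^^^^^
  File "h.py", line 10, in cam
    m=robot.camera_model(c); K=np.array(m['K'])
ValueError: time passes only in moves, steps and waits
```

```bash
sed -i "s/^def cam(c,s):/MOD={c:robot.camera_model(c) for c in('scene','top','wrist')}\ndef cam(c,s):/; s/m=robot.camera_model(c)/m=MOD[c]/" h.py
python3 - <<'E'
from h import *
goto([.55,.36,.3],0.34)
s,im,d=shot('top'); W=cloud('top',s,d)
def rect(m,z):
    n,l,st,c=cv2.connectedComponentsWithStats(m.astype(np.uint8)); i=1+st[1:,4].argmax()
    v,u=np.nonzero(l==i); P=np.array([atz('top',s,a,b,z)[:2] for a,b in zip(u,v)]).astype(np.float32)
    print(cv2.minAreaRect(P))
rect((np.abs(W[...,2]-.125)<.006)&(np.abs(W[...,0]-.53)<.16)&(np.abs(W[...,1]+.02)<.16),.125)
rect((np.abs(W[...,2]-.071)<.012)&(np.abs(W[...,0]-.46)<.2)&(np.abs(W[...,1]+.335)<.2),.071)
E
```

```text
tcp [0.1466 0.5818 0.2088] yaw 1.324 q6 -0.085 F [ 0.3431  0.4917 -0.3712] open 0.0929 t 0.85
 shift [-0.4454 -0.1166 -0.0912]
 turn [ 0.    -0.     0.984] dyaw(ccw) -0.984
 turn [ 0.      0.     -2.1576] dyaw(ccw) 2.158
((0.544152021408081, -0.021208010613918304), (0.19586923718452454, 0.19600798189640045), 9.244871139526367)
((0.4729160964488983, -0.3401562571525574), (0.21994060277938843, 0.2164997160434723), 86.9305648803711)
```

>>> {"method": "move_arm", "body": {"deltas": [-0.03, -0.01, -0.05, 0, 0, 0.1, 1, -0.445, -0.117, -0.091, 0, 0, 0.98, 1, -0.445, -0.117, -0.091, 0, 0, 0.98, 1, -0.445, -0.117, -0.091, 0, 0, 0.98, 1, -0.445, -0.117, -0.091, 0, 0, 0.98, 1, -0.445, -0.117, -0.091, 0, 0, 0.98, 1, -0.445, -0.117, -0.091, 0, 0, 0.98, 1, -0.445, -0.117, -0.091, 0, 0, 0.98, 1, -0.445, -0.117, -0.091, 0, 0, 0.98, 1, -0.445, -0.117, -0.091, 0, 0, 0.98, 0.7, -0.445, -0.117, -0.091, 0, 0, 0.98, 0.7]}}

```text
t: 2.28
tool_pos: [0.5484, 0.3607, 0.2998]
orientation: [-1.806, -2.57, -0.0]
force: [-0.7, 0.2, -0.4]
opening: 0.0775
gripper_force: 0.0
```

```bash
cat >> h.py <<'E'
def discs(W,z,dz,c,r,lo=300):
    m=(np.abs(W[...,2]-z)<dz)&(np.hypot(W[...,0]-c[0],W[...,1]-c[1])<r)
    n,l,st,_=cv2.connectedComponentsWithStats(m.astype(np.uint8)); out=[]
    for i in range(1,n):
        if st[i,4]>lo:
            v,u=np.nonzero(l==i); cc,rr=cv2.minEnclosingCircle(W[l==i][:,:2].astype(np.float32))
            out.append((np.array(cc),rr,np.median(W[l==i],0),st[i,4],(int(u.mean()),int(v.mean()))))
    return out
E
python3 - <<'E'
from h import *
s,im,d=shot('wrist','w1'); W=cloud('wrist',s,d)
for o in discs(W,.1,.008,(.55,.34),.14): print(o, im[o[4][1],o[4][0]])
E
```

```text
(array([0.5406, 0.391 ]), 0.023526309058070183, array([0.5404, 0.3915, 0.0982]), np.int32(1197), (283, 158)) [206 211 205]
(array([0.4874, 0.2938]), 0.0237897876650095, array([0.4877, 0.2954, 0.0982]), np.int32(1056), (215, 217)) [248 182 204]
(array([0.5733, 0.3014]), 0.02380349487066269, array([0.5725, 0.3028, 0.0982]), np.int32(1006), (282, 234)) [204 210 203]
```

View pics/w1.png

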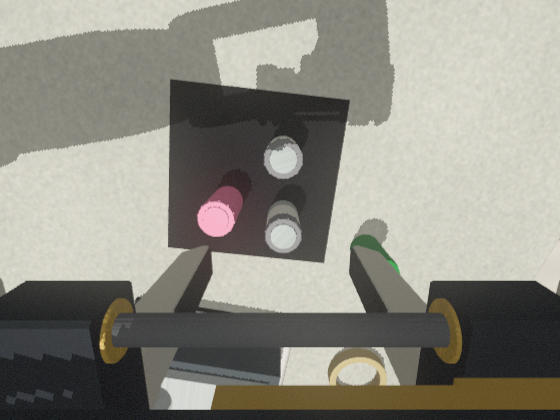

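Two grey-capped vessels appear at (283,158) and (282,234), and the pink look-alike at (215,217). The wrist and top positions differ by about 1 cm, so I'll check them once more now that the arm is still.

```bash
python3 - <<'E'
from h import *
s,im,d=shot('wrist'); W=cloud('wrist',s,d)
for o in discs(W,.1,.008,(.55,.34),.14): print(o)
s,im,d=shot('top'); W=cloud('top',s,d)
for o in discs(W,.1,.012,(.55,.34),.14,60): print('top',o)
goto([.5733,.3014,.3],0.34)
E
```

```text
(array([0.5406, 0.3908]), 0.02352370135486126, array([0.5403, 0.3914, 0.0983]), np.int32(1199), (283, 158))
(array([0.4873, 0.294 ]), 0.02357902005314827, array([0.4877, 0.2954, 0.0982]), np.int32(1058), (215, 217))
(array([0.5734, 0.3009]), 0.02392483875155449, array([0.5725, 0.3028, 0.0982]), np.int32(1004), (282, 234))
top (array([0.5716, 0.3014]), 0.023865437135100365, array([0.5706, 0.2995, 0.0996]), np.int32(219), (167, 220))
top (array([0.5385, 0.3905]), 0.023671092465519905, array([0.5387, 0.3889, 0.0995]), np.int32(216), (135, 232))
top (array([0.4857, 0.2936]), 0.023450942710042, array([0.4866, 0.2927, 0.0994]), np.int32(219), (169, 251))
tcp [0.5486 0.3606 0.3   ] yaw 0.346 q6 0.158 F [ 0.2195  0.1014 -0.0409] open 0.0669 t 2.42
 shift [-0.0641  0.0032  0.    ]
 turn [ 0.0002  0.0005 -3.1359] dyaw(ccw) -3.147
 turn [ 0.0003 -0.0001  0.0057] dyaw(ccw) -0.006
 turn [ 0.0002  0.0005 -3.1359] dyaw(ccw) 3.136
```

>>> {"method": "move_arm", "body": {"deltas": [-0.064, 0.004, 0.02, 0, 0, 0, 0.7, -0.064, 0.004, 0.08, 0, 0, 0, 0.7, -0.064, 0.004, 0.14, 0, 0, 0, 0.7, -0.064, 0.004, 0.18, 0, 0, 0, 0.7, -0.064, 0.004, 0.21, 0, 0, 0, 0.7, -0.064, 0.004, 0.225, 0, 0, 0, 0.7, -0.064, 0.004, 0.225, 0, 0, 0, 0.7, -0.064, 0.004, 0.225, 0, 0, 0, 0.2, -0.064, 0.004, 0.225, 0, 0, 0, 0.2, -0.064, 0.004, 0.225, 0, 0, 0, 0.2, -0.064, 0.004, 0.225, 0, 0, 0, 0.2, -0.064, 0.004, 0.225, 0, 0, 0, 0.2], "squeeze": 25}}

```text
t: 3.92
tool_pos: [0.5757, 0.3011, 0.0763]
orientation: [1.808, 2.568, 0.003]
force: [-1.0, -0.2, 7.1]
opening: 0.0441
gripper_force: 25.0
```

```bash
python3 - <<'E'
from h import *
c=np.array([.544,-.021]);a=.161;R2=np.array([[np.cos(a),-np.sin(a)],[np.sin(a),np.cos(a)]])
for w in((1,1),(1,-1),(-1,1),(-1,-1)): print(w,c+R2@(np.array(w)*.055))
p=c+R2@[.055,.055]; goto([p[0],p[1],.25],.34)
E
```

```text
(1, 1) [0.5895 0.0421]
(1, -1) [ 0.6071 -0.0665]
(-1, 1) [0.4809 0.0245]
(-1, -1) [ 0.4985 -0.0841]
tcp [0.5757 0.3011 0.0763] yaw 0.344 q6 0.059 F [-1.03   -0.2253  7.1453] open 0.0441 t 3.92
 shift [-0.2484 -0.0739 -0.1739]
 turn [ 0.0002  0.0032 -3.1377] dyaw(ccw) -3.145
 turn [ 0.002  -0.0001  0.0039] dyaw(ccw) -0.004
 turn [ 0.0002  0.0032 -3.1377] dyaw(ccw) 3.138
```

>>> {"method": "move_arm", "body": {"deltas": [0, 0, -0.05, 0, 0, 0, 0.2, 0, 0, -0.11, 0, 0, 0, 0.2, 0, 0, -0.174, 0, 0, 0, 0.2, -0.06, -0.018, -0.174, 0, 0, 0, 0.2, -0.12, -0.036, -0.174, 0, 0, 0, 0.2, -0.175, -0.052, -0.174, 0, 0, 0, 0.2, -0.22, -0.066, -0.174, 0, 0, 0, 0.2, -0.24, -0.072, -0.174, 0, 0, 0, 0.2, -0.248, -0.074, -0.174, 0, 0, 0, 0.2, -0.248, -0.074, -0.174, 0, 0, 0, 0.2, -0.248, -0.074, -0.174, 0, 0, 0, 0.2]}}

```text
t: 5.3
tool_pos: [0.5888, 0.0438, 0.2486]
orientation: [-1.806, -2.57, -0.0]
force: [0.0, 0.1, -3.2]
opening: 0.0444
gripper_force: 25.0
```

```bash
python3 - <<'E'
from h import *
goto([.5895,.0421,.25],.34)
s,im,d=shot('wrist','w2'); W=cloud('wrist',s,d)
m=np.abs(W[...,2]-.125)<.006
print('top z',np.nanmedian(W[m][:,2]))
for cam_ in('wrist','top'):
    if cam_=='top': s,im,d=shot('top'); W=cloud('top',s,d)
    c=np.array([.544,-.021]);a=.161;R2=np.array([[np.cos(a),-np.sin(a)],[np.sin(a),np.cos(a)]])
    for w in((1,1),(1,-1),(-1,1),(-1,-1)):
        p=c+R2@(np.array(w)*.055)
        r=np.hypot(W[...,0]-p[0],W[...,1]-p[1])
        ann=(np.abs(W[...,2]-.125)<.005)&(r<.05)
        # fit circle: rim points of top surface nearest well
        Q=W[ann][:,:2]-p; 
        if len(Q)<100: print(w,'few');continue
        th=np.arctan2(Q[:,1],Q[:,0]); rr=np.hypot(*Q.T); B=[]
        for k in np.arange(-np.pi,np.pi,.2):
            sel=(th>=k)&(th<k+.2)
            if sel.sum()>3: j=np.argmin(np.where(sel,rr,9)); B.append(Q[j])
        B=np.array(B); A=np.c_[2*B,np.ones(len(B))]; x=np.linalg.lstsq(A,(B**2).sum(1),rcond=None)[0]
        print(cam_,w,len(B),p+x[:2],'r',np.sqrt(x[2]+x[0]**2+x[1]**2),np.array([x[0],x[1]]))
E
```

```text
tcp [0.5888 0.0438 0.2486] yaw 0.346 q6 -0.358 F [ 0.0244  0.1411 -3.1813] open 0.0444 t 5.3
 shift [-0.0018  0.0001 -0.0014]
 turn [ 0.0008 -0.0001 -3.136 ] dyaw(ccw) -3.147
 turn [-0.     -0.0005  0.0056] dyaw(ccw) -0.006
 turn [ 0.0008 -0.0001 -3.136 ] dyaw(ccw) 3.136
top z 0.12432658708019209
wrist (1, 1) 24 [0.5898 0.0362] r 0.03419418088628258 [ 0.0003 -0.006 ]
wrist (1, -1) 13 [ 0.6097 -0.0617] r 0.02782567523025384 [0.0026 0.0047]
wrist (-1, 1) 32 [0.4825 0.0239] r 0.025266386010737222 [ 0.0016 -0.0006]
wrist (-1, -1) 15 [ 0.5002 -0.0849] r 0.025681259022006343 [ 0.0016 -0.0008]
(1, 1) few
top (1, -1) 32 [ 0.6072 -0.0664] r 0.026330991568811385 [0.0001 0.0001]
top (-1, 1) 15 [0.4931 0.0152] r 0.040056095946944155 [ 0.0122 -0.0093]
top (-1, -1) 32 [ 0.4987 -0.0841] r 0.026352178816632574 [0.0002 0.    ]
```

View pics/w2.png

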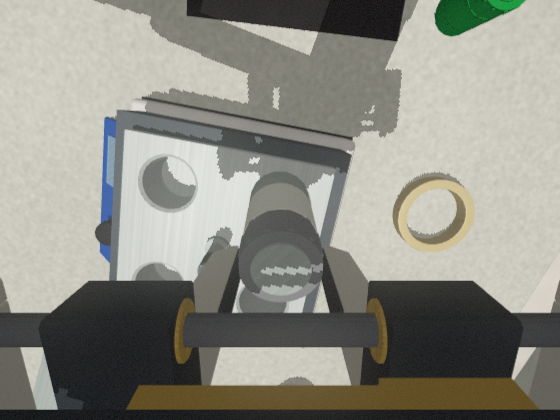

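>>> {"method": "move_arm", "body": {"deltas": [-0.003, 0.001, 0.02, 0, 0, 0, 0.2, -0.003, 0.001, 0.04, 0, 0, 0, 0.2, -0.003, 0.001, 0.055, 0, 0, 0, 0.2, -0.003, 0.001, 0.07, 0, 0, 0, 0.2, -0.003, 0.001, 0.085, 0, 0, 0, 0.2, -0.003, 0.001, 0.095, 0, 0, 0, 0.2, -0.003, 0.001, 0.101, 0, 0, 0, 0.2, -0.003, 0.001, 0.101, 0, 0, 0, 0.2]}}

```text
t: 6.4
tool_pos: [0.5941, 0.0412, 0.153]
orientation: [1.804, 2.565, 0.01]
force: [-2.9, 6.4, 28.8]
opening: 0.0192
gripper_force: 18.2
```

```bash
python3 - <<'E'
from h import *
shot('wrist','w3')
E
```

```text
(no output)
```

View pics/w3.png

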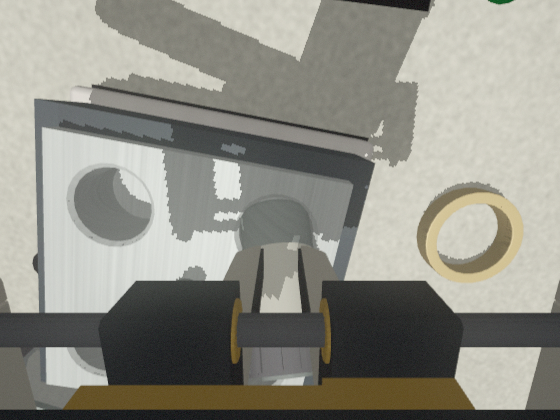

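```bash
python3 - <<'E'
from h import *
s,im,d=shot('wrist'); W=cloud('wrist',s,d)
for v in(200,215,230,245,260,270,280,300,320,340,350,360,375): print(v,W[v,280],W[v,265],im[v,280])
s,im,d=shot('top'); 
cv2.imwrite('pics/t3.png',cv2.resize(im[180:280,230:340,::-1],None,fx=5,fy=5,interpolation=cv2.INTER_CUBIC))
s,im,d=shot('scene')
cv2.imwrite('pics/s3.png',cv2.resize(im[140:260,210:340,::-1],None,fx=5,fy=5,interpolation=cv2.INTER_CUBIC))
E
```

```text
200 [0.5846 0.067  0.1343] [0.5758 0.0638 0.134 ] [107 108 105]
215 [0.5869 0.0605 0.1437] [0.5785 0.0571 0.1425] [113 118 113]
230 [0.5894 0.0534 0.1494] [0.5811 0.0502 0.1486] [111 115 110]
245 [0.5916 0.0469 0.1558] [0.5836 0.0436 0.1548] [151 151 140]
260 [0.5938 0.0407 0.1619] [0.586  0.0373 0.1608] [152 151 141]
270 [0.595  0.0372 0.1669] [0.5876 0.0331 0.1642] [150 149 138]
280 [0.5967 0.0326 0.1692] [0.5891 0.0292 0.168 ] [151 152 141]
300 [0.5994 0.0249 0.1762] [0.592  0.0215 0.1749] [200 199 188]
320 [0.5827 0.0693 0.2619] [0.5793 0.0685 0.2626] [68 67 67]
340 [0.5839 0.0661 0.2648] [0.5806 0.0647 0.2645] [65 65 67]
350 [0.6052 0.0084 0.1936] [nan nan nan] [119 117 117]
360 [0.6065 0.0047 0.196 ] [ 0.6003 -0.0004  0.1928] [121 120 119]
375 [ 0.6098 -0.0043  0.1954] [ 0.6023 -0.0058  0.1965] [133 134 131]
```

View pics/s3.png

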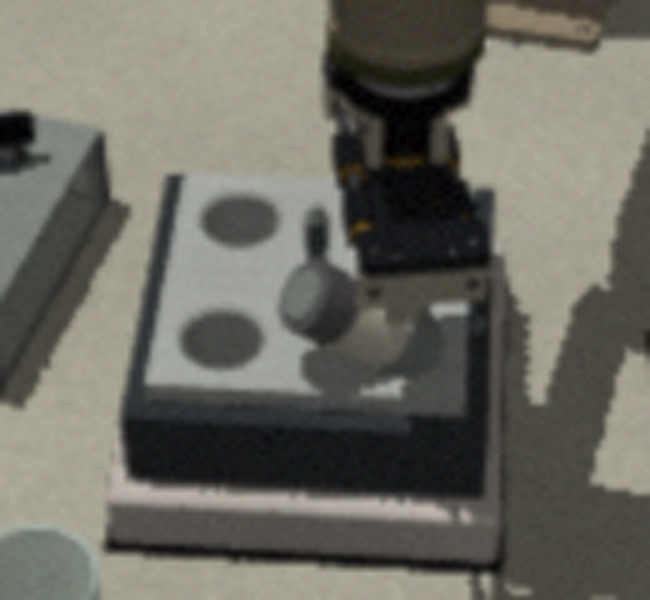

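The vessel tipped as it entered. Its foot is in the well mouth, and it leans about 50° towards -y. I'll back the fingers off and look again.

>>> {"method": "move_arm", "body": {"deltas": [0, 0, -0.02, 0, 0, 0, 0.2, 0, 0, -0.05, 0, 0, 0, 0.4, 0, 0, -0.08, 0, 0, 0, 0.8, 0.0, 0, -0.12, 0, 0, 0, 1, 0.0, 0, -0.12, 0, 0, 0, 1, 0.0, 0, -0.12, 0, 0, 0, 1]}}

```text
t: 7.35
tool_pos: [0.5902, 0.0398, 0.2664]
orientation: [-1.808, -2.568, 0.002]
force: [0.3, 0.2, 0.2]
opening: 0.0643
gripper_force: 0.0
```

```bash
python3 - <<'E'
from h import *
goto([.59,.042,.3],.34)
s,im,d=shot('wrist','w4'); W=cloud('wrist',s,d)
for v in range(180,300,8): print(v,[W[v,u] for u in (265,280,295)])
E
```

```text
tcp [0.5902 0.0398 0.2664] yaw 0.344 q6 -0.363 F [0.2886 0.2234 0.1544] open 0.0643 t 7.35
 shift [ 0.0021  0.0004 -0.0336]
 turn [ 0.001  -0.0027 -3.1376] dyaw(ccw) -3.146
 turn [-0.0017 -0.0007  0.004 ] dyaw(ccw) -0.004
 turn [ 0.001  -0.0027 -3.1376] dyaw(ccw) 3.138
180 [array([0.5695, 0.0527, 0.136 ]), array([0.5826, 0.0591, 0.1444]), array([0.5964, 0.063 , 0.1391])]
188 [array([0.5719, 0.0467, 0.1424]), array([0.5848, 0.0531, 0.1502]), array([0.5983, 0.057 , 0.1463])]
196 [array([0.5743, 0.0404, 0.147 ]), array([0.5869, 0.0472, 0.1562]), array([0.6003, 0.051 , 0.152 ])]
204 [array([0.5766, 0.0347, 0.1533]), array([0.589 , 0.0415, 0.1615]), array([0.6022, 0.0452, 0.158 ])]
212 [array([0.5788, 0.0292, 0.1595]), array([0.5911, 0.0356, 0.1659]), array([0.604 , 0.0396, 0.1637])]
220 [array([0.581 , 0.0238, 0.1652]), array([0.5929, 0.0306, 0.1729]), array([0.6055, 0.0346, 0.1712])]
228 [array([0.5831, 0.0182, 0.1702]), array([0.5948, 0.0253, 0.1778]), array([0.6073, 0.0292, 0.1763])]
236 [array([0.5852, 0.0129, 0.1752]), array([0.5968, 0.0198, 0.182 ]), array([0.6089, 0.0242, 0.1821])]
244 [array([0.5874, 0.0072, 0.1788]), array([0.5986, 0.0149, 0.1874]), array([0.6107, 0.019 , 0.1869])]
252 [array([0.5894, 0.0019, 0.1834]), array([0.6005, 0.0096, 0.1914]), array([0.6122, 0.0143, 0.1925])]
260 [array([ 0.5914, -0.0033,  0.1877]), array([0.6019, 0.0057, 0.1983]), array([0.6138, 0.0094, 0.197 ])]
268 [array([ 0.5934, -0.0083,  0.1921]), array([0.6039, 0.0004, 0.2015]), array([0.6156, 0.0043, 0.2009])]
276 [array([ 0.5961, -0.0166,  0.1897]), array([ 0.6076, -0.0103,  0.1937]), array([ 0.6203, -0.0072,  0.191 ])]
284 [array([ 0.6149, -0.0893,  0.0679]), array([ 0.6314, -0.0775,  0.0779]), array([ 0.6381, -0.0471,  0.1259])]
292 [array([ 0.6164, -0.0914,  0.0837]), array([ 0.6315, -0.0776,  0.0972]), array([ 0.6419, -0.0571,  0.1242])]
```

View pics/w4.png

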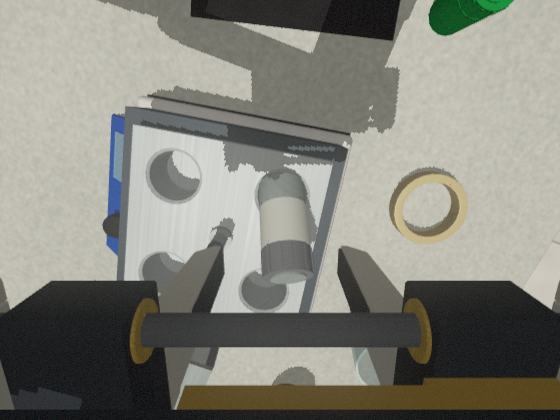

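The vessel leans about 48° from vertical, along the tool's -x, with its foot at (280,185) and its cap at (288,262). I'll grip the cap on its axis, lift it so it hangs, and then measure the remaining tilt.

>>> {"method": "move_arm", "body": {"deltas": [-0.025, 0, 0, 0, 0, 0, 0.72, -0.047, 0, 0, 0, 0, 0, 0.72, -0.047, 0, 0.02, 0, 0, 0, 0.72, -0.047, 0, 0.05, 0, 0, 0, 0.72, -0.047, 0, 0.075, 0, 0, 0, 0.72, -0.047, 0, 0.09, 0, 0, 0, 0.72, -0.047, 0, 0.098, 0, 0, 0, 0.72, -0.047, 0, 0.098, 0, 0, 0, 0.72, -0.047, 0, 0.098, 0, 0, 0, 0.3, -0.047, 0, 0.098, 0, 0, 0, 0.3, -0.047, 0, 0.098, 0, 0, 0, 0.3, -0.047, 0, 0.098, 0, 0, 0, 0.3], "squeeze": 12}}

```text
t: 8.9
tool_pos: [0.6073, -0.0045, 0.1706]
orientation: [1.808, 2.567, 0.001]
force: [1.5, -0.5, 2.3]
opening: 0.0445
gripper_force: 12.0
```

>>> {"method": "move_arm", "body": {"deltas": [0, 0, -0.008, 0, 0, 0, 0.3, 0, 0, -0.02, 0, 0, 0, 0.3, 0, 0, -0.032, 0, 0, 0, 0.3, 0, 0, -0.044, 0, 0, 0, 0.3, 0, 0, -0.056, 0, 0, 0, 0.3, 0, 0, -0.068, 0, 0, 0, 0.3, 0, 0, -0.08, 0, 0, 0, 0.3, 0, 0, -0.09, 0, 0, 0, 0.3, 0, 0, -0.1, 0, 0, 0, 0.3, 0, 0, -0.1, 0, 0, 0, 0.3]}}

```text
t: 10.15
tool_pos: [0.6071, -0.0044, 0.2709]
orientation: [1.808, 2.568, 0.001]
force: [0.6, -0.2, -4.0]
opening: 0.0438
gripper_force: 12.0
```

```bash
python3 - <<'E'
from h import *
goto([.59,.042,.27],.34)
s,im,d=shot('wrist','w5'); W=cloud('wrist',s,d)
R=Ro.from_rotvec(s['orientation']).as_matrix()
for v in range(150,330,8): print(v,[(W[v,u]-s['tool_pos'])@R for u in (268,280,292)])
E
```

```text
tcp [ 0.6071 -0.0044  0.2709] yaw 0.344 q6 -0.436 F [ 0.6313 -0.2091 -4.0468] open 0.0438 t 10.15
 shift [ 0.0495 -0.0005  0.0009]
 turn [-0.0011  0.0024 -3.1376] dyaw(ccw) -3.146
 turn [0.0016 0.0007 0.004 ] dyaw(ccw) -0.004
 turn [-0.0011  0.0024 -3.1376] dyaw(ccw) 3.138
150 [array([ 0.0408, -0.0146,  0.203 ]), array([ 0.0409, -0.0006,  0.2025]), array([0.041 , 0.0132, 0.2009])]
158 [array([ 0.0318, -0.0146,  0.2013]), array([ 0.0318, -0.0006,  0.2013]), array([0.0317, 0.0134, 0.2019])]
166 [array([ 0.0269, -0.0135,  0.1701]), array([ 0.0234, -0.0006,  0.195 ]), array([0.0266, 0.0124, 0.1721])]
174 [array([ 0.0221, -0.0127,  0.1472]), array([ 0.0219, -0.0005,  0.1483]), array([0.0222, 0.0116, 0.1465])]
182 [array([ 0.014 , -0.0127,  0.1463]), array([ 0.014 , -0.0005,  0.1464]), array([0.0141, 0.0117, 0.1463])]
190 [array([ 0.0056, -0.0128,  0.1469]), array([ 0.006 , -0.0005,  0.1452]), array([0.0059, 0.0117, 0.1455])]
198 [array([-0.0025, -0.0128,  0.1454]), array([-0.0026, -0.0005,  0.1461]), array([-0.0029,  0.0119,  0.1472])]
206 [array([ 0.0084, -0.0101,  0.0741]), array([ 0.01
[... 1042 characters left out ...]
7,  0.0062, -0.0188])]
286 [array([-0.0108, -0.0068, -0.0199]), array([-0.0118, -0.0003, -0.0181]), array([-0.0113,  0.0062, -0.019 ])]
294 [array([-0.0165, -0.0069, -0.0186]), array([-0.0161, -0.0003, -0.0192]), array([-0.0166,  0.0063, -0.0183])]
302 [array([-0.0208, -0.0069, -0.0196]), array([-0.0213, -0.0003, -0.0189]), array([-0.021 ,  0.0063, -0.0192])]
310 [array([-0.0278, -0.007 , -0.0167]), array([-0.0278, -0.0003, -0.0166]), array([-0.0275,  0.0065, -0.0171])]
318 [array([ 0.0297, -0.0031, -0.1078]), array([ 0.0296, -0.0002, -0.1077]), array([ 0.0304,  0.0027, -0.1089])]
326 [array([ 0.0297, -0.003 , -0.111 ]), array([ 0.0292, -0.0002, -0.1103]), array([ 0.0288,  0.0027, -0.1098])]
```

View pics/w5.png

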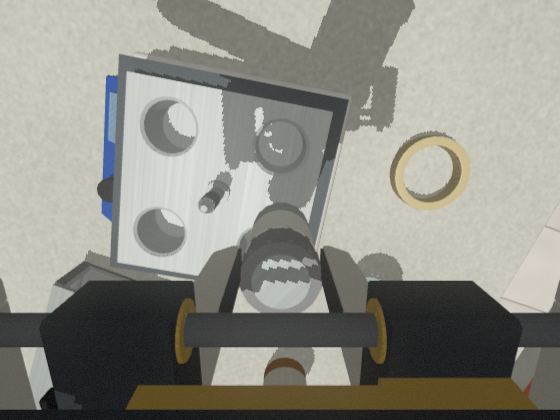

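The vessel now hangs nearly upright (about 2° of tilt), centred 11 mm behind the TCP in tool x. I'll correct for that offset and insert it.

>>> {"method": "move_arm", "body": {"deltas": [0, 0, 0, 0, 0, 0, 0.3, 0.008, 0, 0, 0, 0, 0, 0.3, 0.02, 0, 0, 0, 0, 0, 0.3, 0.034, 0, 0, 0, 0, 0, 0.3, 0.048, 0, 0, 0, 0, 0, 0.3, 0.057, 0, 0, 0, 0, 0, 0.3, 0.061, 0, 0.005, 0, 0, 0, 0.3, 0.061, 0, 0.02, 0, 0, 0, 0.3, 0.061, 0, 0.035, 0, 0, 0, 0.3, 0.061, 0, 0.05, 0, 0, 0, 0.3, 0.061, 0, 0.06, 0, 0, 0, 0.3, 0.061, 0, 0.06, 0, 0, 0, 0.3], "squeeze": 40}}

```text
t: 11.7
tool_pos: [0.5853, 0.0529, 0.2083]
orientation: [-1.808, -2.567, 0.002]
force: [-0.7, -1.0, -2.4]
opening: 0.0427
gripper_force: 40.0
```

```bash
python3 - <<'E'
from h import *
goto([.59,.042,.152],.34)
s,im,d=shot('wrist','w6'); W=cloud('wrist',s,d)
R=Ro.from_rotvec(s['orientation']).as_matrix()
for v in range(130,290,12): print(v,(W[v,280]-s['tool_pos'])@R, W[v,280])
E
```

```text
tcp [0.5853 0.0529 0.2083] yaw 0.344 q6 -0.341 F [-0.6914 -0.9737 -2.4371] open 0.0427 t 11.7
 shift [-0.0119  0.0008  0.0563]
 turn [ 0.0012 -0.0034 -3.1378] dyaw(ccw) -3.145
 turn [-0.0021 -0.0008  0.0038] dyaw(ccw) -0.004
 turn [ 0.0012 -0.0034 -3.1378] dyaw(ccw) 3.138
130 [ 0.0632 -0.0006  0.2087] [ 0.563   0.1121 -0.0004]
142 [ 0.0529 -0.0006  0.1604] [0.5666 0.1025 0.048 ]
154 [ 0.0465 -0.0005  0.1052] [0.569  0.0965 0.1031]
166 [ 0.0372 -0.0005  0.0978] [0.5721 0.0877 0.1105]
178 [ 0.0293 -0.0004  0.0842] [0.5748 0.0804 0.1241]
190 [ 0.0194 -0.0004  0.0838] [0.5782 0.071  0.1245]
202 [ 0.0121 -0.0004  0.0728] [0.5807 0.0641 0.1355]
214 [ 0.013  -0.0004  0.0362] [0.5805 0.065  0.1721]
226 [ 0.0134 -0.0003  0.0094] [0.5805 0.0654 0.1989]
238 [ 0.0137 -0.0003 -0.0119] [0.5805 0.0657 0.2202]
250 [ 0.0083 -0.0003 -0.0157] [0.5823 0.0606 0.224 ]
262 [ 0.0026 -0.0003 -0.0185] [0.5842 0.0552 0.2268]
274 [-0.0045 -0.0003 -0.0183] [0.5866 0.0485 0.2266]
286 [-0.012  -0.0003 -0.0179] [0.5891 0.0415 0.2262]
```

>>> {"method": "move_arm", "body": {"deltas": [0, 0.001, 0.01, 0, 0, 0, 0.3, 0, 0.001, 0.02, 0, 0, 0, 0.3, 0, 0.001, 0.03, 0, 0, 0, 0.3, 0, 0.001, 0.04, 0, 0, 0, 0.3, 0, 0.001, 0.048, 0, 0, 0, 0.3, 0, 0.001, 0.054, 0, 0, 0, 0.3, 0, 0.001, 0.054, 0, 0, 0, 0.3]}}

```text
t: 12.62
tool_pos: [0.5866, 0.0533, 0.1551]
orientation: [-1.808, -2.568, 0.001]
force: [-0.0, 0.6, -3.6]
opening: 0.0432
gripper_force: 40.0
```

>>> {"method": "move_arm", "body": {"deltas": [0, 0, 0.002, 0, 0, 0, 0.3, 0, 0, 0.002, 0, 0, 0, 0.7, 0, 0, 0.002, 0, 0, 0, 0.7, 0, 0, 0.002, 0, 0, 0, 0.7, 0, 0, -0.03, 0, 0, 0, 0.7, 0, 0, -0.08, 0, 0, 0, 0.7, 0, 0, -0.13, 0, 0, 0, 0.7, 0.05, 0, -0.14, 0, 0, 0, 0.7, 0.11, 0.01, -0.14, 0, 0, 0, 0.7, 0.17, 0.03, -0.14, 0, 0, 0, 0.7, 0.23, 0.05, -0.14, 0, 0, 0, 0.7, 0.26, 0.06, -0.14, 0, 0, 0, 0.7], "squeeze": 25}}

```text
t: 14.12
tool_pos: [0.555, 0.3216, 0.2958]
orientation: [-1.805, -2.571, -0.001]
force: [-0.0, -0.0, 0.2]
opening: 0.0651
gripper_force: 0.0
```

```bash
python3 - <<'E'
from h import *
s,im,d=shot('wrist'); W=cloud('wrist',s,d)
for o in discs(W,.1,.008,(.55,.34),.14): print(o, im[o[4][1],o[4][0]])
s,im,d=shot('top'); W=cloud('top',s,d)
for z,c in((.17,(.59,.04)),(.1,(.54,.36))):
    for o in discs(W,z,.015,c,.12,60): print('top',o, im[o[4][1],o[4][0]])
goto([.5395,.3907,.075],.34)
E
```

```text
(array([0.5408, 0.3906]), 0.02356797829270363, array([0.5405, 0.3911, 0.0983]), np.int32(1316), (289, 123)) [115 120 116]
(array([0.4873, 0.2937]), 0.02370048500597477, array([0.4875, 0.2949, 0.0983]), np.int32(1157), (219, 187)) [246 180 203]
top (array([0.5898, 0.043 ]), 0.023351917043328285, array([0.59  , 0.0431, 0.1697]), np.int32(236), (258, 213)) [153 158 152]
top (array([0.5445, 0.3811]), 0.021016370505094528, array([0.5472, 0.3781, 0.0982]), np.int32(81), (140, 229)) [69 70 69]
top (array([0.4859, 0.2933]), 0.02343693934381008, array([0.4866, 0.2918, 0.0992]), np.int32(227), (169, 251)) [197 111 134]
tcp [0.5547 0.3219 0.2953] yaw 0.348 q6 0.097 F [ 0.0503  0.9523 -0.2397] open 0.0652 t 14.22
 shift [0.0696 0.0092 0.2204]
 turn [ 0.0015 -0.0006 -3.1334] dyaw(ccw) -3.15
 turn [-0.0004 -0.0009  0.0082] dyaw(ccw) -0.008
 turn [ 0.0015 -0.0006 -3.1334] dyaw(ccw) 3.133
```

>>> {"method": "move_arm", "body": {"deltas": [0.03, 0.004, 0, 0, 0, 0, 0.7, 0.07, 0.009, 0.01, 0, 0, 0, 0.7, 0.07, 0.009, 0.06, 0, 0, 0, 0.7, 0.07, 0.009, 0.11, 0, 0, 0, 0.7, 0.07, 0.009, 0.15, 0, 0, 0, 0.7, 0.07, 0.009, 0.185, 0, 0, 0, 0.7, 0.07, 0.009, 0.21, 0, 0, 0, 0.7, 0.07, 0.009, 0.219, 0, 0, 0, 0.7, 0.07, 0.009, 0.219, 0, 0, 0, 0.7, 0.07, 0.009, 0.219, 0, 0, 0, 0.3, 0.07, 0.009, 0.219, 0, 0, 0, 0.3, 0.07, 0.009, 0.219, 0, 0, 0, 0.3], "squeeze": 45}}

```text
t: 15.72
tool_pos: [0.5414, 0.3878, 0.078]
orientation: [1.808, 2.568, 0.003]
force: [0.4, 0.1, 3.2]
opening: 0.0441
gripper_force: 45.0
```

>>> {"method": "move_arm", "body": {"deltas": [0, 0, 0, 0, 0, 0, 0.3, 0, 0, 0, 0, 0, 0, 0.3, 0, 0, -0.015, 0, 0, 0, 0.3, 0, 0, -0.04, 0, 0, 0, 0.3, 0, 0, -0.075, 0, 0, 0, 0.3, 0, 0, -0.11, 0, 0, 0, 0.3, 0, 0, -0.145, 0, 0, 0, 0.3, 0, 0, -0.17, 0, 0, 0, 0.3, 0, 0, -0.185, 0, 0, 0, 0.3, 0, 0, -0.19, 0, 0, 0, 0.3, 0, 0, -0.19, 0, 0, 0, 0.3]}}

```text
t: 17.1
tool_pos: [0.5404, 0.3871, 0.2658]
orientation: [-1.808, -2.568, 0.002]
force: [0.9, 0.1, -4.1]
opening: 0.0437
gripper_force: 45.0
```

```bash
python3 - <<'E'
from h import *
goto([.4815,.0245,.27],.34)
s,im,d=shot('wrist','w7'); W=cloud('wrist',s,d)
R=Ro.from_rotvec(s['orientation']).as_matrix()
for v in range(150,310,10): print(v,(W[v,280]-s['tool_pos'])@R)
E
```

```text
tcp [0.5404 0.3871 0.2658] yaw 0.344 q6 0.201 F [ 0.9235  0.1162 -4.1453] open 0.0437 t 17.1
 shift [-0.3215 -0.1777 -0.0038]
 turn [-0.0005 -0.002  -3.1376] dyaw(ccw) -3.146
 turn [-0.0013  0.0003  0.004 ] dyaw(ccw) -0.004
 turn [-0.0005 -0.002  -3.1376] dyaw(ccw) 3.138
150 [ 0.035  -0.0007  0.265 ]
160 [ 0.0217 -0.0007  0.2643]
170 [ 0.008  -0.0007  0.2646]
180 [-0.0059 -0.0007  0.2641]
190 [ 0.0256 -0.0004  0.0557]
200 [ 0.0255 -0.0004  0.0259]
210 [ 0.0251 -0.0003  0.0038]
220 [ 0.0251 -0.0003 -0.0154]
230 [ 0.0209 -0.0003 -0.0192]
240 [ 0.016  -0.0003 -0.0207]
250 [ 0.0108 -0.0003 -0.0215]
260 [ 0.0051 -0.0003 -0.0213]
270 [-0.0007 -0.0003 -0.0213]
280 [-0.0066 -0.0003 -0.0212]
290 [-0.0123 -0.0003 -0.0215]
300 [-0.1952 -0.0006  0.2665]
```

>>> {"method": "move_arm", "body": {"deltas": [-0.005, -0.003, -0.004, 0, 0, 0, 0.3, -0.02, -0.011, -0.004, 0, 0, 0, 0.3, -0.045, -0.025, -0.004, 0, 0, 0, 0.3, -0.08, -0.044, -0.004, 0, 0, 0, 0.3, -0.12, -0.066, -0.004, 0, 0, 0, 0.3, -0.16, -0.088, -0.004, 0, 0, 0, 0.3, -0.2, -0.11, -0.004, 0, 0, 0, 0.3, -0.24, -0.132, -0.004, 0, 0, 0, 0.3, -0.275, -0.151, -0.004, 0, 0, 0, 0.3, -0.302, -0.166, -0.004, 0, 0, 0, 0.3, -0.318, -0.175, -0.004, 0, 0, 0, 0.3, -0.324, -0.178, -0.004, 0, 0, 0, 0.3]}}

```text
t: 18.65
tool_pos: [0.4819, 0.0211, 0.2706]
orientation: [-1.81, -2.567, 0.0]
force: [0.1, 0.2, -3.7]
opening: 0.0438
gripper_force: 45.0
```

```bash
python3 - <<'E'
from h import *
robot.read_camera('top');robot.read_camera('top')
goto([.4815,.0245,.149],.34)
s,im,d=shot('wrist'); W=cloud('wrist',s,d)
R=Ro.from_rotvec(s['orientation']).as_matrix()
for v in range(150,310,10): print(v,(W[v,280]-s['tool_pos'])@R)
E
```

```text
tcp [0.4822 0.0219 0.2706] yaw 0.343 q6 -0.404 F [ 0.003   0.0566 -3.5982] open 0.0441 t 18.75
 shift [0.0027 0.0003 0.1216]
 turn [ 0.0001 -0.0002 -3.1385] dyaw(ccw) -3.145
 turn [-0.0001 -0.0001  0.0031] dyaw(ccw) -0.003
 turn [ 0.0001 -0.0002 -3.1385] dyaw(ccw) 3.139
150 [ 0.0457 -0.0005  0.151 ]
160 [ 0.0363 -0.0005  0.1459]
170 [ 0.0175 -0.0006  0.2027]
180 [ 0.0059 -0.0006  0.2012]
190 [ 0.0256 -0.0004  0.0557]
200 [ 0.026  -0.0004  0.0237]
210 [ 0.025  -0.0003  0.0041]
220 [ 0.025  -0.0003 -0.0151]
230 [ 0.0211 -0.0003 -0.0198]
240 [ 0.0164 -0.0003 -0.0219]
250 [ 0.0108 -0.0003 -0.0215]
260 [ 0.005  -0.0003 -0.0211]
270 [-0.001  -0.0003 -0.0207]
280 [-0.0058 -0.0003 -0.0226]
290 [-0.0128 -0.0003 -0.0208]
300 [-0.1242 -0.0005  0.1509]
```

>>> {"method": "move_arm", "body": {"deltas": [0, 0, 0.015, 0, 0, 0, 0.3, 0, 0, 0.035, 0, 0, 0, 0.3, 0, 0, 0.055, 0, 0, 0, 0.3, 0, 0, 0.065, 0, 0, 0, 0.3, 0, 0, 0.075, 0, 0, 0, 0.3, 0, 0, 0.085, 0, 0, 0, 0.3, 0, 0, 0.095, 0, 0, 0, 0.3, 0, 0, 0.105, 0, 0, 0, 0.3, 0, 0, 0.113, 0, 0, 0, 0.3, 0, 0, 0.12, 0, 0, 0, 0.3, 0, 0, 0.12, 0, 0, 0, 0.3]}}

```text
t: 20.18
tool_pos: [0.4819, 0.0223, 0.1501]
orientation: [-1.808, -2.568, 0.001]
force: [0.0, 0.1, -4.0]
opening: 0.0444
gripper_force: 45.0
```

>>> {"method": "move_arm", "body": {"deltas": [0, 0, 0.002, 0, 0, 0, 0.3, 0, 0, 0.002, 0, 0, 0, 0.7, 0, 0, 0.002, 0, 0, 0, 0.7, 0, 0, 0.002, 0, 0, 0, 0.7, 0, 0, -0.04, 0, 0, 0, 0.7, 0, 0, -0.09, 0, 0, 0, 0.7, 0, 0, -0.14, 0, 0, 0, 0.7, -0.05, -0.017, -0.18, 0, 0, 0, 0.7, -0.11, -0.037, -0.2, 0, 0, 0, 0.7, -0.17, -0.058, -0.2, 0, 0, 0, 0.7, -0.23, -0.08, -0.2, 0, 0, 0, 0.7, -0.28, -0.097, -0.2, 0, 0, 0, 0.7]}}

```text
t: 21.68
tool_pos: [0.4853, -0.2762, 0.3514]
orientation: [1.808, 2.568, 0.0]
force: [0.1, 0.5, -0.8]
opening: 0.0653
gripper_force: 0.0
```

>>> {"method": "move_arm", "body": {"deltas": [-0.015, -0.005, 0, 0, 0, 0, 0.7, -0.015, -0.005, 0, 0, 0, 0, 0.7, -0.015, -0.005, 0, 0, 0, 0, 0.7]}}

```text
t: 22.05
tool_pos: [0.4862, -0.2884, 0.3511]
orientation: [1.807, 2.57, 0.001]
force: [0.0, 0.3, 0.4]
opening: 0.0651
gripper_force: 0.0
```

```bash
cat >> h.py <<'E'
def bar(W,c,r,zlo,zhi):
    m=(np.hypot(W[...,0]-c[0],W[...,1]-c[1])<r)&(W[...,2]>zlo)&(W[...,2]<zhi)
    P=W[m]; (cc,sz,a)=cv2.minAreaRect(P[:,:2].astype(np.float32))
    e=np.linalg.eigh(np.cov(P[:,:2].T))[1][:,1]
    return cc,sz,a,'pca',np.arctan2(e[1],e[0]),'z',np.percentile(P[:,2],[5,50,98]),len(P)
E
python3 - <<'E'
from h import *
goto([.473,-.34,.2],.34)
s,im,d=shot('wrist','w8'); W=cloud('wrist',s,d); np.save('w8.npy',W)
m=np.abs(W[...,2]-.071)<.006
m&=np.hypot(W[...,0]-.473,W[...,1]+.34)<.18
n,l,st,_=cv2.connectedComponentsWithStats(m.astype(np.uint8)); i=1+st[1:,4].argmax()
print('plate',cv2.minAreaRect(W[l==i][:,:2].astype(np.float32)),np.median(W[l==i][:,2]))
print(bar(W,(.473,-.34),.045,.085,.14))
s,im,d=shot('top'); W=cloud('top',s,d)
for o in discs(W,.17,.015,(.53,.04),.12,60): print('top',o)
m=(np.abs(W[...,2]-.071)<.012)&(np.abs(W[...,0]-.46)<.2)&(np.abs(W[...,1]+.335)<.2)
E
```

```text
tcp [ 0.4862 -0.2884  0.3511] yaw 0.345 q6 -0.972 F [0.034  0.2615 0.3519] open 0.0651 t 22.05
 shift [-0.0441 -0.0299  0.1511]
 turn [ 0.0002  0.0008 -3.1362] dyaw(ccw) -3.147
 turn [ 0.0005 -0.0001  0.0053] dyaw(ccw) -0.005
 turn [ 0.0002  0.0008 -3.1362] dyaw(ccw) 3.136
plate ((0.47361528873443604, -0.34182828664779663), (0.2172541469335556, 0.2166839838027954), 86.52412414550781) 0.0703144553902201
((0.47504472732543945, -0.34038838744163513), (0.015784215182065964, 0.06772491335868835), 33.7997932434082, 'pca', np.float64(2.172259528081855), 'z', array([0.0913, 0.117 , 0.1236]), 506)
top (array([0.5901, 0.0433]), 0.023625850677490234, array([0.589 , 0.0432, 0.1696]), np.int32(235), (258, 213))
top (array([0.4809, 0.0255]), 0.023252319544553757, array([0.4813, 0.0261, 0.1694]), np.int32(239), (264, 255))
```

View pics/w8.png

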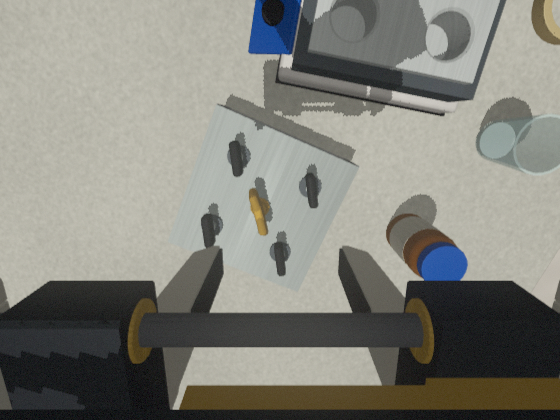

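Both vessels are seated, with tops at z≈0.170. The brass wing nut at (259,211) is at (0.474,-0.341), with its blade at 124°. Now I'll grip the nut.

>>> {"method": "move_arm", "body": {"deltas": [-0.02, -0.013, 0.0, 0, 0, -0.12, 0.45, -0.045, -0.029, 0.02, 0, 0, -0.249, 0.45, -0.045, -0.029, 0.07, 0, 0, -0.249, 0.45, -0.045, -0.029, 0.12, 0, 0, -0.249, 0.45, -0.045, -0.029, 0.17, 0, 0, -0.249, 0.45, -0.045, -0.029, 0.21, 0, 0, -0.249, 0.45, -0.045, -0.029, 0.235, 0, 0, -0.249, 0.45, -0.045, -0.029, 0.251, 0, 0, -0.249, 0.45, -0.045, -0.029, 0.251, 0, 0, -0.249, 0.45, -0.045, -0.029, 0.251, 0, 0, -0.249, 0.45]}}

```text
t: 23.4
tool_pos: [0.4746, -0.3424, 0.1014]
orientation: [1.474, 2.772, -0.001]
force: [0.3, -1.0, 0.1]
opening: 0.0419
gripper_force: 0.0
```

>>> {"method": "move_arm", "body": {"deltas": [0, 0, 0, 0, 0, 0, 0.0, 0, 0, 0, 0, 0, 0, 0, 0, 0, 0, 0, 0, 0, 0, 0, 0, 0, 0, 0, 0, 0, 0, 0, 0, 0, 0, 0, 0], "squeeze": 60}}

```text
t: 24.02
tool_pos: [0.4738, -0.3421, 0.0999]
orientation: [1.475, 2.773, -0.0]
force: [-0.8, 0.2, 0.8]
opening: 0.0111
gripper_force: 60.0
```

>>> {"method": "move_arm", "body": {"deltas": [0, 0, -0.008, 0, 0, 0, 0, 0, 0, -0.025, 0, 0, 0, 0, 0, 0, -0.05, 0, 0, 0, 0, 0, 0, -0.08, 0, 0, 0, 0, 0, 0, -0.11, 0, 0, 0, 0, 0, 0, -0.14, 0, 0, 0, 0, 0, 0, -0.17, 0, 0, 0, 0, 0, 0, -0.2, 0, 0, 0, 0, 0, 0, -0.225, 0, 0, 0, 0, 0, 0, -0.24, 0, 0, 0, 0, 0, 0, -0.245, 0, 0, 0, 0, 0, 0, -0.245, 0, 0, 0, 0]}}

```text
t: 25.52
tool_pos: [0.4736, -0.3419, 0.3442]
orientation: [-1.475, -2.773, -0.0]
force: [-0.8, -0.6, -9.5]
opening: 0.0113
gripper_force: 60.0
```

```bash
python3 - <<'E'
from h import *
goto([.5445,-.0205,.345],.816)
E
```

```text
tcp [ 0.4736 -0.3419  0.3442] yaw 0.593 q6 -1.306 F [-0.774  -0.6165 -9.455 ] open 0.0113 t 25.52
 shift [ 0.2269  0.2384 -0.0007]
 turn [-0.0012  0.0002  2.9186] dyaw(ccw) -2.919
 turn [-0.0001 -0.0008 -0.223 ] dyaw(ccw) 0.223
 turn [-0.0012  0.0002  2.9186] dyaw(ccw) 3.365
```

>>> {"method": "move_arm", "body": {"deltas": [0.004, 0.004, 0, 0, 0, 0, 0, 0.015, 0.016, 0, 0, 0, -0.01, 0, 0.035, 0.037, 0, 0, 0, -0.03, 0, 0.06, 0.063, 0, 0, 0, -0.06, 0, 0.088, 0.092, 0, 0, 0, -0.09, 0, 0.116, 0.122, 0, 0, 0, -0.12, 0, 0.144, 0.151, 0, 0, 0, -0.15, 0, 0.17, 0.179, 0, 0, 0, -0.175, 0, 0.194, 0.204, 0, 0, 0, -0.2, 0, 0.212, 0.223, 0, 0, 0, -0.215, 0, 0.223, 0.234, 0, 0, 0, -0.223, 0, 0.227, 0.238, 0, 0, 0, -0.223, 0]}}

```text
t: 27.02
tool_pos: [0.544, -0.0197, 0.3446]
orientation: [-1.155, -2.921, 0.0]
force: [0.5, -0.8, -9.3]
opening: 0.0113
gripper_force: 60.0
```

```bash
python3 - <<'E'
from h import *
robot.read_camera('scene')
goto([.5445,-.0205,.345],.816)
s,im,d=shot('wrist','w9'); W=cloud('wrist',s,d)
z=s['tool_pos'][2]+.008+.003-.040   # plate top
P=W[(np.abs(W[...,2]-z)<.008)&(np.hypot(W[...,0]-.544,W[...,1]+.021)<.17)]
print(z,np.median(P[:,2]),len(P)); print(cv2.minAreaRect(P[:,:2].astype(np.float32)))
A=np.c_[P[:,:2]-[.544,-.021],np.ones(len(P))]; print('plane',np.linalg.lstsq(A,P[:,2],rcond=None)[0])
st,imt,dt=shot('top'); Wt=cloud('top',st,dt)
P=Wt[(np.abs(Wt[...,2]-z)<.012)&(np.hypot(Wt[...,0]-.544,Wt[...,1]+.021)<.17)]
print('top',len(P),np.median(P[:,2]),cv2.minAreaRect(P[:,:2].astype(np.float32)))
E
```

```text
tcp [ 0.5441 -0.0198  0.3446] yaw 0.817 q6 -0.947 F [-0.161   1.6277 -8.6255] open 0.0116 t 27.07
 shift [-0.0008 -0.0003 -0.0004]
 turn [ 0.0005  0.     -3.1407] dyaw(ccw) -3.142
 turn [ 0.     -0.0003  0.0008] dyaw(ccw) -0.001
 turn [ 0.0005  0.     -3.1407] dyaw(ccw) 3.141
0.31559259198097217 0.31497789928641784 66522
((0.5440099239349365, -0.01981094479560852), (0.21721510589122772, 0.2172316610813141), 9.622426986694336)
plane [-0.0003  0.003   0.315 ]
top 1867 0.31610279359591975 ((0.5421492457389832, -0.021052196621894836), (0.21811090409755707, 0.21746692061424255), 9.958212852478027)
```

View pics/w9.png

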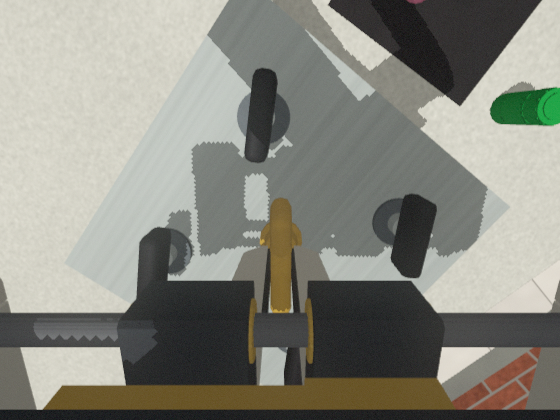

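>>> {"method": "move_arm", "body": {"deltas": [-0.001, 0, 0.005, 0, 0, 0.004, 0, -0.002, 0.0005, 0.015, 0, 0, 0.008, 0, -0.002, 0.0005, 0.03, 0, 0, 0.008, 0, -0.002, 0.0005, 0.05, 0, 0, 0.008, 0, -0.002, 0.0005, 0.07, 0, 0, 0.008, 0, -0.002, 0.0005, 0.085, 0, 0, 0.008, 0, -0.002, 0.0005, 0.1, 0, 0, 0.008, 0, -0.002, 0.0005, 0.108, 0, 0, 0.008, 0, -0.002, 0.0005, 0.114, 0, 0, 0.008, 0, -0.002, 0.0005, 0.116, 0, 0, 0.008, 0, -0.002, 0.0005, 0.116, 0, 0, 0.008, 0]}}

```text
t: 28.55
tool_pos: [0.5462, -0.0218, 0.2291]
orientation: [1.169, 2.915, 0.0]
force: [-0.6, 0.5, -8.9]
opening: 0.0118
gripper_force: 60.0
```

>>> {"method": "move_arm", "body": {"deltas": [0, 0, 0.003, 0, 0, 0, 0, 0, 0, 0.006, 0, 0, 0, 0, 0, 0, 0.009, 0, 0, 0, 0, 0, 0, 0.011, 0, 0, 0, 0, 0, 0, 0.011, 0, 0, 0, 0]}}

```text
t: 29.18
tool_pos: [0.5458, -0.0217, 0.2174]
orientation: [-1.169, -2.915, 0.0]
force: [-0.1, -0.4, -9.2]
opening: 0.0111
gripper_force: 60.0
```

>>> {"method": "move_arm", "body": {"deltas": [0, 0, 0.002, 0, 0, 0, 0, 0, 0, 0.004, 0, 0, 0, 0, 0, 0, 0.006, 0, 0, 0, 0, 0, 0, 0.008, 0, 0, 0, 0, 0, 0, 0.008, 0, 0, 0, 0]}}

```text
t: 29.8
tool_pos: [0.5461, -0.0218, 0.2101]
orientation: [1.169, 2.915, 0.0]
force: [-1.1, 0.3, -6.1]
opening: 0.0112
gripper_force: 60.0
```

>>> {"method": "move_arm", "body": {"deltas": [0, 0, 0.001, 0, 0, 0, 0, 0, 0, 0.001, 0, 0, 0.1, 0, 0, 0, 0.001, 0, 0, 0.25, 0, 0, 0, 0.0013, 0, 0, 0.4, 0, 0, 0, 0.0015, 0, 0, 0.55, 0, 0, 0, 0.0017, 0, 0, 0.7, 0, 0, 0, 0.0018, 0, 0, 0.85, 0, 0, 0, 0.002, 0, 0, 1.0, 0, 0, 0, 0.0021, 0, 0, 1.15, 0, 0, 0, 0.0023, 0, 0, 1.3, 0, 0, 0, 0.0025, 0, 0, 1.45, 0, 0, 0, 0.0025, 0, 0, 1.5, 0]}}

```text
t: 31.3
tool_pos: [0.5455, -0.0219, 0.2084]
orientation: [2.845, 1.332, -0.001]
force: [-7.6, 0.3, 3.3]
opening: 0.0113
gripper_force: 60.0
```

>>> {"method": "move_arm", "body": {"deltas": [0, 0, 0, 0, 0, 0.1, 0, 0, 0, 0.0003, 0, 0, 0.25, 0, 0, 0, 0.0004, 0, 0, 0.4, 0, 0, 0, 0.0005, 0, 0, 0.55, 0, 0, 0, 0.0007, 0, 0, 0.7, 0, 0, 0, 0.0008, 0, 0, 0.85, 0, 0, 0, 0.001, 0, 0, 1.0, 0, 0, 0, 0.0011, 0, 0, 1.15, 0, 0, 0, 0.0013, 0, 0, 1.3, 0, 0, 0, 0.0015, 0, 0, 1.45, 0, 0, 0, 0.0015, 0, 0, 1.5, 0, 0, 0, 0.0015, 0, 0, 1.5, 0]}}

```text
t: 32.8
tool_pos: [0.5458, -0.0212, 0.2069]
orientation: [-2.99, 0.961, 0.0]
force: [-7.1, 2.2, 2.0]
opening: 0.0114
gripper_force: 60.0
```

```bash
python3 - <<'E'
from h import *
goto([.5461,-.0218,.208],.809)
s=robot.read_state(); print(s['wrist_torque'])
st,imt,dt=shot('top'); Wt=cloud('top',st,dt)
P=Wt[(np.abs(Wt[...,2]-.181)<.012)&(np.hypot(Wt[...,0]-.544,Wt[...,1]+.021)<.17)]
print('top',len(P),np.median(P[:,2]),cv2.minAreaRect(P[:,:2].astype(np.float32)))
A=np.c_[P[:,:2]-[.544,-.021],np.ones(len(P))]; print('plane',np.linalg.lstsq(A,P[:,2],rcond=None)[0])
E
```

```text
tcp [ 0.5458 -0.0212  0.2069] yaw -2.192 q6 2.059 F [-7.1473  2.2277  1.9784] open 0.0114 t 32.8
 shift [ 0.0006  0.0003 -0.0011]
 turn [-0.0005 -0.0009 -3.0015] dyaw(ccw) -3.282
 turn [-0.0006  0.0003  0.1401] dyaw(ccw) -0.14
 turn [-0.0005 -0.0009 -3.0015] dyaw(ccw) 3.001
[ 0.5184  1.2835 -0.0258]
top 1930 0.18167053192272875 ((0.5450655221939087, -0.02193695306777954), (0.21670934557914734, 0.21691963076591492), 9.365472793579102)
plane [-0.0001  0.0003  0.1817]
```

>>> {"method": "move_arm", "body": {"deltas": [0, 0, 0, 0, 0, 0, 0.45, 0, 0, 0, 0, 0, 0, 0.45, 0, 0, -0.025, 0, 0, 0, 0.45, 0, 0, -0.05, 0, 0, 0, 0.45, 0, 0, -0.05, 0, 0, -0.18, 0.45, 0, 0, -0.05, 0, 0, -0.36, 0.45, 0, 0, -0.05, 0, 0, -0.54, 0.45, 0, 0, -0.05, 0, 0, -0.72, 0.45, 0, 0, -0.05, 0, 0, -0.9, 0.45, 0, 0, -0.05, 0, 0, -1.08, 0.45, 0, 0, -0.05, 0, 0, -1.26, 0.45, 0, 0, -0.05, 0, 0, -1.44, 0.45]}}

```text
t: 34.35
tool_pos: [0.5465, -0.0219, 0.2563]
orientation: [2.878, 1.259, 0.002]
force: [0.6, -0.3, 0.6]
opening: 0.0421
gripper_force: 0.0
```

>>> {"method": "move_arm", "body": {"deltas": [0, 0, 0, 0, 0, -0.18, 0.45, 0, 0, 0, 0, 0, -0.36, 0.45, 0, 0, 0, 0, 0, -0.54, 0.45, 0, 0, 0, 0, 0, -0.72, 0.45, 0, 0, 0, 0, 0, -0.9, 0.45, 0, 0, 0, 0, 0, -1.08, 0.45, 0, 0, 0, 0, 0, -1.26, 0.45, 0, 0, 0, 0, 0, -1.44, 0.45, 0, 0, 0, 0, 0, -1.62, 0.45, 0, 0, 0, 0, 0, -1.7, 0.45, 0, 0, 0, 0, 0, -1.7, 0.45]}}

```text
t: 35.72
tool_pos: [0.5464, -0.0219, 0.2561]
orientation: [0.963, 2.989, 0.0]
force: [0.1, -1.0, -0.3]
opening: 0.0419
gripper_force: 0.0
```

```bash
python3 - <<'E'
from h import *
s,im,d=shot('wrist'); W=cloud('wrist',s,d)
b=bar(W,(.5455,-.021),.04,.205,.24); print(b)
goto([.5455,-.021,.2065],.949)
st,imt,dt=shot('top'); Wt=cloud('top',st,dt)
P=Wt[(np.abs(Wt[...,2]-.181)<.012)&(np.hypot(Wt[...,0]-.544,Wt[...,1]+.021)<.17)]
print('top',len(P),np.median(P[:,2]),cv2.minAreaRect(P[:,:2].astype(np.float32)))
E
```

```text
((0.5436183214187622, -0.020220931619405746), (0.011556994169950485, 0.06305433809757233), 54.45673751831055, 'pca', np.float64(2.5147242199293416), 'z', array([0.2172, 0.2252, 0.2308]), 1502)
tcp [ 0.5463 -0.0219  0.2561] yaw 0.946 q6 -1.08 F [0.2282 0.2887 0.4172] open 0.0418 t 35.77
 shift [0.0012 0.0002 0.0496]
 turn [ 0.0013 -0.0005  3.1386] dyaw(ccw) -3.139
 turn [ 0.0003  0.0008 -0.003 ] dyaw(ccw) 0.003
 turn [ 0.0013 -0.0005  3.1386] dyaw(ccw) 3.145
top 1602 0.18153680006518802 ((0.5451581478118896, -0.022223882377147675), (0.21704021096229553, 0.21739324927330017), 9.287506103515625)
```

>>> {"method": "move_arm", "body": {"deltas": [0, 0, 0.02, 0, 0, 0, 0.45, 0, 0, 0.04, 0, 0, 0, 0.45, 0, 0, 0.05, 0, 0, 0, 0.45, 0, 0, 0.05, 0, 0, 0, 0.45, 0, 0, 0.05, 0, 0, 0, 0, 0, 0, 0.05, 0, 0, 0, 0, 0, 0, 0.05, 0, 0, 0, 0, 0, 0, 0.05, 0, 0, 0, 0, 0, 0, 0.05, 0, 0, 0.15, 0, 0, 0, 0.0503, 0, 0, 0.3, 0, 0, 0, 0.0504, 0, 0, 0.45, 0, 0, 0, 0.0505, 0, 0, 0.5, 0]}}

```text
t: 37.33
tool_pos: [0.5463, -0.0218, 0.2057]
orientation: [1.676, 2.656, 0.001]
force: [0.2, -0.0, 1.5]
opening: 0.0117
gripper_force: 60.0
```

>>> {"method": "move_arm", "body": {"deltas": [0, 0, 0, 0, 0, 0.1, 0, 0, 0, 0.0003, 0, 0, 0.25, 0, 0, 0, 0.0004, 0, 0, 0.4, 0, 0, 0, 0.0005, 0, 0, 0.55, 0, 0, 0, 0.0007, 0, 0, 0.7, 0, 0, 0, 0.0008, 0, 0, 0.85, 0, 0, 0, 0.001, 0, 0, 1.0, 0, 0, 0, 0.0011, 0, 0, 1.15, 0, 0, 0, 0.0013, 0, 0, 1.3, 0, 0, 0, 0.0015, 0, 0, 1.45, 0, 0, 0, 0.0018, 0, 0, 1.6, 0, 0, 0, 0.002, 0, 0, 1.7, 0]}}

```text
t: 38.83
tool_pos: [0.5459, -0.0216, 0.204]
orientation: [-3.103, -0.493, -0.0]
force: [-3.2, 0.8, 4.5]
opening: 0.0112
gripper_force: 60.0
```

>>> {"method": "move_arm", "body": {"deltas": [0, 0, 0, 0, 0, 0.1, 0, 0, 0, 0.0003, 0, 0, 0.2, 0, 0, 0, 0.0004, 0, 0, 0.3, 0, 0, 0, 0.0005, 0, 0, 0.4, 0, 0, 0, 0.0005, 0, 0, 0.45, 0, 0, 0, 0.0005, 0, 0, 0.45, 0]}}

```text
t: 39.58
tool_pos: [0.5459, -0.0215, 0.2035]
orientation: [-3.135, 0.206, -0.0]
force: [-4.1, 1.2, 6.4]
opening: 0.0114
gripper_force: 60.0
```

```bash
python3 - <<'E'
from h import *
goto([.5461,-.0218,.208],.809); s=robot.read_state(); print(s['wrist_torque'],s['joint_torque'][5])
E
```

```text
tcp [ 0.5459 -0.0215  0.2035] yaw -1.702 q6 1.568 F [-4.0839  1.1619  6.3784] open 0.0114 t 39.58
 shift [ 0.0003  0.0003 -0.0045]
 turn [-0.0003  0.0001  0.6309] dyaw(ccw) -0.631
 turn [-0.0001 -0.0004 -2.5107] dyaw(ccw) 2.511
[0.3537 0.8757 0.0272] 0.48966944217681885
```

>>> {"method": "move_arm", "body": {"deltas": [0, 0, 0, 0, 0, 0.08, 0, 0, 0, 0.0002, 0, 0, 0.16, 0, 0, 0, 0.0002, 0, 0, 0.22, 0, 0, 0, 0.0002, 0, 0, 0.26, 0, 0, 0, 0.0002, 0, 0, 0.26, 0]}}

```text
t: 40.2
tool_pos: [0.5459, -0.0214, 0.2033]
orientation: [-3.082, 0.609, 0.0]
force: [-3.5, 1.2, 5.9]
opening: 0.0114
gripper_force: 60.3
```

```bash
python3 - <<'E'
from h import *
goto([.5461,-.0218,.208],.809); s=robot.read_state(); print(s['wrist_torque'],s['joint_torque'][5])
E
```

```text
tcp [ 0.5459 -0.0214  0.2033] yaw -1.961 q6 1.828 F [-3.4748  1.2047  5.9046] open 0.0114 t 40.2
 shift [ 0.0003  0.0002 -0.0047]
 turn [-0.0003  0.0001  0.3717] dyaw(ccw) -0.372
 turn [-0.0002 -0.0004 -2.7699] dyaw(ccw) 2.77
[0.4033 0.871  0.4562] 0.818562526255846
```

>>> {"method": "move_arm", "body": {"deltas": [0, 0, 0, 0, 0, 0.04, 0, 0, 0, 0, 0, 0, 0.08, 0, 0, 0, 0, 0, 0, 0.1, 0, 0, 0, 0, 0, 0, 0.1, 0]}}

```text
t: 40.7
tool_pos: [0.5463, -0.0217, 0.2033]
orientation: [-3.048, 0.762, -0.002]
force: [-2.4, 0.5, 5.5]
opening: 0.0117
gripper_force: 61.9
```

```bash
python3 - <<'E'
from h import *
goto([.5461,-.0218,.208],.809); s=robot.read_state(); print(s['wrist_torque'],s['joint_torque'][5])
E
```

```text
tcp [ 0.5463 -0.0217  0.2033] yaw -2.061 q6 1.927 F [-2.4119  0.5083  5.5134] open 0.0117 t 40.7
 shift [-0.0001  0.0002 -0.0047]
 turn [ 0.0013 -0.0007 -2.8698] dyaw(ccw) -3.413
 turn [-0.0005 -0.0009  0.2718] dyaw(ccw) -0.272
 turn [ 0.0013 -0.0007 -2.8698] dyaw(ccw) 2.87
[0.1811 0.4277 0.8989] 1.0899749770760536
```

The nut is at its stop, with wrist torque about z at 0.9 N m. I'll release it and look at the screws.

>>> {"method": "move_arm", "body": {"deltas": [0, 0, 0, 0, 0, 0, 0.45, 0, 0, 0, 0, 0, 0, 0.45, 0, 0, -0.03, 0, 0, 0, 0.45, 0, 0, -0.06, 0, 0, 0, 0.45, 0, 0, -0.1, 0, 0, -0.18, 0.45, 0, 0, -0.15, 0, 0, -0.36, 0.45, 0, 0, -0.15, 0, 0, -0.54, 0.45, 0, 0, -0.15, 0, 0, -0.72, 0.45, 0, 0, -0.15, 0, 0, -0.9, 0.45, 0, 0, -0.15, 0, 0, -1.08, 0.45, 0, 0, -0.15, 0, 0, -1.26, 0.45, 0, 0, -0.15, 0, 0, -1.44, 0.45]}}

```text
t: 42.2
tool_pos: [0.5459, -0.0219, 0.352]
orientation: [-2.79, -1.443, 0.001]
force: [0.4, 0.2, 0.4]
opening: 0.0417
gripper_force: 0.0
```

>>> {"method": "move_arm", "body": {"deltas": [0, 0, 0, 0, 0, -0.18, 0.45, 0, 0, 0, 0, 0, -0.36, 0.45, 0, 0, 0, 0, 0, -0.54, 0.45, 0, 0, 0, 0, 0, -0.72, 0.45, 0, 0, 0, 0, 0, -0.9, 0.45, 0, 0, 0, 0, 0, -1.08, 0.45, 0, 0, 0, 0, 0, -1.26, 0.45, 0, 0, 0, 0, 0, -1.4, 0.45, 0, 0, 0, 0, 0, -1.4, 0.45]}}

```text
t: 43.32
tool_pos: [0.5459, -0.0218, 0.3521]
orientation: [-1.214, -2.897, 0.0]
force: [-0.3, -0.5, -0.0]
opening: 0.0417
gripper_force: 0.0
```

```bash
python3 - <<'E'
from h import *
s,im,d=shot('wrist','w10'); W=cloud('wrist',s,d)
P=W[(np.abs(W[...,2]-.181)<.006)&(np.hypot(W[...,0]-.544,W[...,1]+.021)<.17)]
print(len(P),cv2.minAreaRect(P[:,:2].astype(np.float32)),np.median(P[:,2]))
print('nut',bar(W,(.5455,-.021),.04,.2,.24))
c=np.array([.5455,-.0215]);a=.162;R2=np.array([[np.cos(a),-np.sin(a)],[np.sin(a),np.cos(a)]])
for w in((1,1),(-1,1)):
    p=c+R2@(np.array(w)*.055); print(w,p,bar(W,p,.034,.2,.235)); goto([p[0],p[1],.208])
E
```

```text
32979 ((0.5466545224189758, -0.023013286292552948), (0.2168964296579361, 0.21680650115013123), 6.5086588859558105) 0.1803264878017607
nut ((0.5462576150894165, -0.022929996252059937), (0.012105461210012436, 0.06825399398803711), 66.7503890991211, 'pca', np.float64(2.7414016472402882), 'z', array([0.2104, 0.2218, 0.228 ]), 826)
(1, 1) [0.5909 0.0417] ((0.5948960185050964, 0.037721872329711914), (0.012810338288545609, 0.04592612758278847), 38.202049255371094, 'pca', np.float64(2.22992838735496), 'z', array([0.2033, 0.2191, 0.2214]), 715)
tcp [ 0.5459 -0.0218  0.3522] yaw 0.775 q6 -0.909 F [-0.083  -0.4107 -0.3909] open 0.042 t 43.38
 shift [0.0138 0.0766 0.1441]
 turn [-0.0007  0.0006  3.1416] dyaw(ccw) -3.142
 turn [-0.0004 -0.0005 -0.    ] dyaw(ccw) 0.0
 turn [-0.0007  0.0006  3.1416] dyaw(ccw) 3.142
(-1, 1) [0.4823 0.0239] ((0.4857771098613739, 0.025531334802508354), (0.012025902979075909, 0.045871615409851074), 35.32416534423828, 'pca', np.float64(2.190635027567442), 'z', array([0.2166, 0.2197, 0.2215]), 647)
tcp [ 0.5459 -0.0218  0.3522] yaw 0.775 q6 -0.909 F [-0.083  -0.4107 -0.3909] open 0.042 t 43.38
 shift [ 0.0771 -0.0134  0.1442]
 turn [-0.0007  0.0006  3.1416] dyaw(ccw) -3.142
 turn [-0.0004 -0.0005 -0.    ] dyaw(ccw) 0.0
 turn [-0.0007  0.0006  3.1416] dyaw(ccw) 3.142
```

View pics/w10.png

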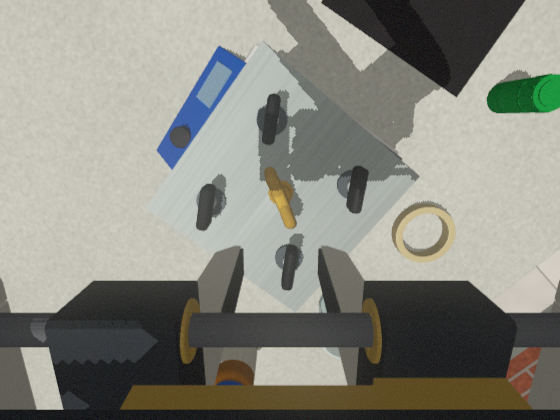

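The nut at (280,197) reads exactly at its stop relative to the cover, which slewed about 3° and is still level and seated. The screws over the vessels are at (357,188) and (272,118). I'll do the first of these, at (0.594,0.038).

>>> {"method": "move_arm", "body": {"deltas": [0.009, 0.05, 0, 0, 0, 0.108, 0.42, 0.0095, 0.076, 0.02, 0, 0, 0.108, 0.42, 0.0095, 0.076, 0.06, 0, 0, 0.108, 0.42, 0.0095, 0.076, 0.1, 0, 0, 0.108, 0.42, 0.0095, 0.076, 0.13, 0, 0, 0.108, 0.42, 0.0095, 0.076, 0.15, 0, 0, 0.108, 0.42, 0.0095, 0.076, 0.15, 0, 0, 0.108, 0.42, 0.0095, 0.076, 0.15, 0, 0, 0.108, 0, 0.0095, 0.076, 0.15, 0, 0, 0.108, 0, 0.0095, 0.076, 0.15, 0, 0, 0.108, 0, 0.0095, 0.076, 0.15, 0, 0, 0.108, 0], "squeeze": 30}}

```text
t: 44.75
tool_pos: [0.5944, 0.0387, 0.2037]
orientation: [1.367, 2.826, 0.003]
force: [2.9, 2.1, 3.6]
opening: 0.0115
gripper_force: 30.0
```

>>> {"method": "move_arm", "body": {"deltas": [0, 0, 0, 0, 0, 0.1, 0, 0, 0, 0, 0, 0, 0.25, 0, 0, 0, 0, 0, 0, 0.4, 0, 0, 0, 0, 0, 0, 0.55, 0, 0, 0, 0, 0, 0, 0.7, 0, 0, 0, 0, 0, 0, 0.85, 0, 0, 0, 0, 0, 0, 1.0, 0, 0, 0, 0, 0, 0, 1.15, 0, 0, 0, 0, 0, 0, 1.3, 0, 0, 0, 0, 0, 0, 1.4, 0, 0, 0, 0, 0, 0, 1.45, 0, 0, 0, 0, 0, 0, 1.45, 0]}}

```text
t: 46.25
tool_pos: [0.5951, 0.0386, 0.2038]
orientation: [2.898, 1.209, 0.006]
force: [4.8, 1.6, 1.3]
opening: 0.0116
gripper_force: 30.0
```

```bash
python3 - <<'E'
from h import *
goto([.5938,.0383,.202]); s=robot.read_state(); print(s['wrist_torque'],s['joint_torque'][5])
E
```

```text
tcp [0.5951 0.0386 0.2038] yaw -0.781 q6 0.759 F [4.7964 1.6034 1.309 ] open 0.0116 t 46.25
 shift [-0.0011 -0.0007  0.0018]
 turn [ 0.005   0.0042 -3.1416] dyaw(ccw) -3.142
 turn [ 0.0027 -0.0032  0.    ] dyaw(ccw) 0.0
 turn [ 0.005   0.0042 -3.1416] dyaw(ccw) 3.142
[ 0.2933 -0.9708 -0.0444] 0.4508499149233103
```

Next I'll turn it on to the stop.

>>> {"method": "move_arm", "body": {"deltas": [0, 0, 0, 0, 0, 0.05, 0, 0, 0, 0, 0, 0, 0.1, 0, 0, 0, 0, 0, 0, 0.15, 0, 0, 0, 0, 0, 0, 0.19, 0, 0, 0, 0, 0, 0, 0.19, 0]}}

```text
t: 46.88
tool_pos: [0.5951, 0.0385, 0.2038]
orientation: [3.0, 0.929, 0.006]
force: [5.2, 1.1, 1.7]
opening: 0.0116
gripper_force: 30.7
```

```bash
python3 - <<'E'
from h import *
goto([.5938,.0383,.202]); s=robot.read_state(); print(s['wrist_torque'],s['joint_torque'][5])
E
```

```text
tcp [0.5951 0.0385 0.2038] yaw -0.97 q6 0.948 F [5.1753 1.0701 1.6528] open 0.0116 t 46.88
 shift [-0.0012 -0.0006  0.0018]
 turn [ 0.0056  0.0036 -3.1416] dyaw(ccw) -3.142
 turn [ 0.0023 -0.0035  0.    ] dyaw(ccw) 0.0
 turn [ 0.0056  0.0036 -3.1416] dyaw(ccw) 3.142
[ 0.2149 -0.9976  0.4546] 0.7983829826116562
```

>>> {"method": "move_arm", "body": {"deltas": [0, 0, 0, 0, 0, 0, 0.42, 0, 0, 0, 0, 0, 0, 0.42, 0, 0, -0.03, 0, 0, 0, 0.42, 0, 0, -0.07, 0, 0, -0.18, 0.42, -0.02, 0.006, -0.11, 0, 0, -0.36, 0.42, -0.05, 0.015, -0.148, 0, 0, -0.54, 0.42, -0.075, 0.022, -0.148, 0, 0, -0.72, 0.42, -0.075, 0.022, -0.148, 0, 0, -0.9, 0.42, -0.075, 0.022, -0.148, 0, 0, -1.08, 0.42, -0.075, 0.022, -0.148, 0, 0, -1.26, 0.42, -0.075, 0.022, -0.148, 0, 0, -1.44, 0.42, -0.075, 0.022, -0.148, 0, 0, -1.59, 0.42]}}

```text
t: 48.38
tool_pos: [0.5437, -0.0223, 0.3502]
orientation: [-1.43, -2.796, 0.001]
force: [-0.4, -0.0, -0.8]
opening: 0.0389
gripper_force: 0.0
```

```bash
python3 - <<'E'
from h import *
robot.read_camera('top');robot.read_camera('top')
s,im,d=shot('wrist'); W=cloud('wrist',s,d)
P=W[(np.abs(W[...,2]-.181)<.006)&(np.hypot(W[...,0]-.544,W[...,1]+.021)<.17)]
print(len(P),cv2.minAreaRect(P[:,:2].astype(np.float32)),np.median(P[:,2]))
print('nut',bar(W,(.5455,-.021),.04,.2,.24))
print('A',bar(W,(.5944,.0385),.034,.2,.235))
print('B',bar(W,(.4851,.0262),.034,.2,.235))
goto([.4847,.0262,.202],.6165)
E
```

```text
32758 ((0.5461474657058716, -0.0229075625538826), (0.21681366860866547, 0.21672777831554413), 6.401710510253906) 0.18033586760087214
nut ((0.5456227660179138, -0.022908546030521393), (0.012076578103005886, 0.06785766035318375), 66.44298553466797, 'pca', np.float64(2.7423929730691032), 'z', array([0.2097, 0.2217, 0.2281]), 861)
A ((0.5939784646034241, 0.03741249442100525), (0.045012686401605606, 0.012182059697806835), 37.213382720947266, 'pca', np.float64(-2.4861472861713074), 'z', array([0.2042, 0.2192, 0.2214]), 697)
B ((0.4852949380874634, 0.025201037526130676), (0.012028093449771404, 0.04458706080913544), 35.41212844848633, 'pca', np.float64(2.1929079131101212), 'z', array([0.2163, 0.2196, 0.2215]), 659)
tcp [ 0.5438 -0.0223  0.3503] yaw 0.617 q6 -0.752 F [-0.6347 -0.0132 -0.0595] open 0.039 t 48.52
 shift [ 0.0736 -0.02    0.1483]
 turn [ 0.0007 -0.001  -3.1408] dyaw(ccw) -3.142
 turn [-0.0007 -0.0005  0.0008] dyaw(ccw) -0.001
 turn [ 0.0007 -0.001  -3.1408] dyaw(ccw) 3.141
```

Screw A reads 2.60 rad, which is its stop, and the nut is unchanged. Now screw B.

>>> {"method": "move_arm", "body": {"deltas": [0.05, -0.013, 0, 0, 0, 0, 0.42, 0.0735, -0.02, 0.02, 0, 0, 0, 0.42, 0.0735, -0.02, 0.06, 0, 0, 0, 0.42, 0.0735, -0.02, 0.1, 0, 0, 0, 0.42, 0.0735, -0.02, 0.13, 0, 0, 0, 0.42, 0.0735, -0.02, 0.148, 0, 0, 0, 0.42, 0.0735, -0.02, 0.148, 0, 0, 0, 0.42, 0.0735, -0.02, 0.148, 0, 0, 0, 0, 0.0735, -0.02, 0.148, 0, 0, 0, 0, 0.0735, -0.02, 0.148, 0, 0, 0, 0, 0.0735, -0.02, 0.148, 0, 0, 0, 0]}}

```text
t: 49.9
tool_pos: [0.4854, 0.0258, 0.2034]
orientation: [1.438, 2.792, 0.0]
force: [-1.8, -1.7, 4.7]
opening: 0.0115
gripper_force: 30.0
```

>>> {"method": "move_arm", "body": {"deltas": [0, 0, 0, 0, 0, 0.1, 0, 0, 0, 0, 0, 0, 0.25, 0, 0, 0, 0, 0, 0, 0.4, 0, 0, 0, 0, 0, 0, 0.55, 0, 0, 0, 0, 0, 0, 0.7, 0, 0, 0, 0, 0, 0, 0.85, 0, 0, 0, 0, 0, 0, 1.0, 0, 0, 0, 0, 0, 0, 1.15, 0, 0, 0, 0, 0, 0, 1.3, 0, 0, 0, 0, 0, 0, 1.4, 0, 0, 0, 0, 0, 0, 1.45, 0, 0, 0, 0, 0, 0, 1.45, 0]}}

```text
t: 51.4
tool_pos: [0.4854, 0.0258, 0.2034]
orientation: [2.928, 1.136, 0.001]
force: [-1.8, -0.7, 5.1]
opening: 0.0117
gripper_force: 30.0
```

>>> {"method": "move_arm", "body": {"deltas": [0, 0, 0, 0, 0, 0.05, 0, 0, 0, 0, 0, 0, 0.1, 0, 0, 0, 0, 0, 0, 0.13, 0, 0, 0, 0, 0, 0, 0.13, 0]}}

```text
t: 51.9
tool_pos: [0.4854, 0.0258, 0.2034]
orientation: [2.995, 0.945, 0.001]
force: [-1.5, -1.5, 5.1]
opening: 0.0117
gripper_force: 30.4
```

```bash
python3 - <<'E'
from h import *
goto([.4847,.0262,.202]); s=robot.read_state(); print(s['wrist_torque'],s['joint_torque'][5])
E
```

```text
tcp [0.4854 0.0258 0.2034] yaw -0.96 q6 0.908 F [-1.4759 -1.498   5.1425] open 0.0117 t 51.9
 shift [-0.0003 -0.0008  0.0014]
 turn [ 0.0009  0.0016 -3.1416] dyaw(ccw) -3.142
 turn [ 0.001  -0.0006  0.    ] dyaw(ccw) 0.0
 turn [ 0.0009  0.0016 -3.1416] dyaw(ccw) 3.142
[-0.3607  0.4797  0.3822] 0.6328142434358597
```

>>> {"method": "move_arm", "body": {"deltas": [0, 0, 0, 0, 0, 0.03, 0, 0, 0, 0, 0, 0, 0.03, 0, 0, 0, 0, 0, 0, 0.03, 0.42, 0, 0, 0, 0, 0, 0.03, 0.42, 0, 0, -0.03, 0, 0, 0, 0.42, 0, 0, -0.08, 0, 0, -0.18, 0.42, 0.005, 0.02, -0.12, 0, 0, -0.36, 0.42, 0.015, 0.05, -0.148, 0, 0, -0.54, 0.42, 0.02, 0.073, -0.148, 0, 0, -0.72, 0.42, 0.02, 0.073, -0.148, 0, 0, -0.9, 0.42, 0.02, 0.073, -0.148, 0, 0, -1.08, 0.42, 0.02, 0.073, -0.148, 0, 0, -1.26, 0.42]}}

```text
t: 53.4
tool_pos: [0.5433, -0.0224, 0.35]
orientation: [-1.857, -2.533, 0.001]
force: [0.1, 0.1, -0.6]
opening: 0.0392
gripper_force: 0.0
```

>>> {"method": "move_arm", "body": {"deltas": [0, 0, -0.02, 0, 0, -0.16, 0.42, 0, 0, -0.02, 0, 0, -0.32, 0.42, 0, 0, -0.02, 0, 0, -0.32, 0.42, 0, 0, -0.02, 0, 0, -0.32, 0.42]}}

```text
t: 53.9
tool_pos: [0.5432, -0.0223, 0.37]
orientation: [-1.442, -2.79, 0.0]
force: [0.3, -0.1, -0.5]
opening: 0.0392
gripper_force: 0.0
```

```bash
python3 - <<'E'
from h import *
s,im,d=shot('wrist','w11'); W=cloud('wrist',s,d)
P=W[(np.abs(W[...,2]-.181)<.006)&(np.hypot(W[...,0]-.544,W[...,1]+.021)<.17)]
r=cv2.minAreaRect(P[:,:2].astype(np.float32)); print(r,np.median(P[:,2]))
A=np.c_[P[:,:2]-[.544,-.021],np.ones(len(P))]; print('plane',np.linalg.lstsq(A,P[:,2],rcond=None)[0])
for n,p in(('nut',(.5455,-.021)),('A',(.5944,.0385)),('B',(.4851,.0262))): 
    b=bar(W,p,.036,.2,.24); print(n,b, 'cw',np.radians((r[2]-np.degrees(b[4]))%180))
print(s['tool_pos'],s['force'])
E
```

```text
((0.5461370348930359, -0.022975273430347443), (0.21699708700180054, 0.21748340129852295), 6.551430702209473) 0.18035859303115834
plane [-0.0002 -0.0004  0.1805]
nut ((0.5459133982658386, -0.023030783981084824), (0.012102373875677586, 0.0683826208114624), 66.74889373779297, 'pca', np.float64(2.741278269132808), 'z', array([0.2098, 0.2217, 0.2279]), 764) cw 0.5146584209267849
A ((0.594153642654419, 0.03749535232782364), (0.04553832858800888, 0.012316633947193623), 37.54737854003906, 'pca', np.float64(-2.4856349777635747), 'z', array([0.2052, 0.2194, 0.2214]), 612) cw 2.5999790142333743
B ((0.48532965779304504, 0.02529529109597206), (0.04554931819438934, 0.011949588544666767), 37.41655731201172, 'pca', np.float64(-2.4877354599671078), 'z', array([0.2169, 0.2196, 0.2216]), 570) cw 2.6020794964369074
[ 0.5432 -0.0223  0.37  ] [ 0.2624 -0.1117 -0.5208]
```

View pics/w11.png

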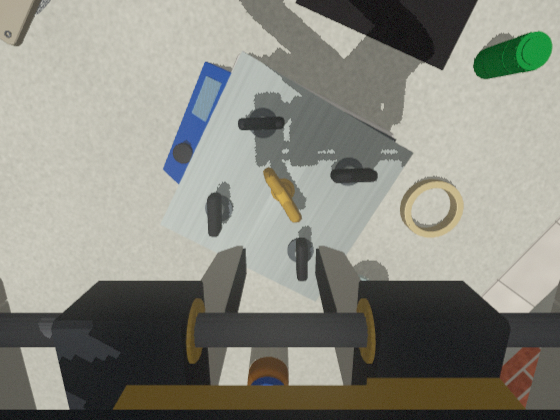

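Both screws, at (262,123) and (354,175), read 2.60 rad. The nut at (283,195) reads 6.80 rad, the plate is level at the seated height, and the robot is clear. I'm handing the job in.

```bash
python3 -c "
from plant import robot
print(robot.close_job())"
```

```text
the job is handed in; nothing more can be done
None
```

The job is handed in: both capped vessels are in wells, the cover is seated level on the stud, the wing nut is snug at its stop (6.8 rad), and the two screws over the vessels are at their stops (2.6 rad); the first vessel tipped in the well mouth on its first try, so I re-gripped it and set it in properly.

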